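# Get the lens-cleaner refill station ready

## Robot

A 7-joint arm with a two-finger parallel gripper is mounted at the origin on the work surface. World frame = base frame: x ahead of the robot, y to its left, z up, the work surface at z = 0. Lengths are in m, angles in rad, forces in N, time in s.
With the tool pointing down it reaches from about 0.425 to 0.875 m from the base axis. Payload 4.7 kg.
Tool frame: the origin (TCP) lies midway between the tips of the shut fingers; the grasp point (between the pads) lies 19 mm behind it (ctrl.grip_point_offset is the distance from the TCP to the grasp point, in m); z points along the fingers, y is the line along which they close (so a half turn about z gives the same grasp; the last joint's range is limited). The gripper opens to 87 mm and grips with 3 to 60 N. Pads are 19 mm wide; open, the fingers measure 117 mm over their backs; the gripper's body (75 mm by 190 mm) begins 51 mm behind the grasp point.
Start: joints at [1.2, 0.321, -0.07, 1.45, 0.023, 1.371, -0.057], TCP at [0.244, -0.602, 0.223] pointing down, gripper open.
Joint ranges: [-2.86, 2.86], [-0.3, 2.09], [-1.38, 1.24], [0.06, 2.45], [-1.56, 4.7], [0.09, 2.05], [-2.69, 2.69]. Speed limits (rad/s): [2.57, 2.57, 3.14, 3.14, 3.14, 3.14, 3.14].

## Interface

Orientations are given as a rotation vector (axis times angle).
In Python, from bench import ctrl gives the robot as it stands. The module is installed in compiled form; this text tells all that it offers.
- The arm moves only by the shell command python3 -m handwheel 'ROWS' [OPENING] [FORCE]. ROWS is JSON, a list of rows, each an object of numbers: "x", "y", "z": the shift along the tool's x, y, z in m; "wx", "wy", "wz": the turn, a rotation vector about the tool's x, y, z in degrees. A call has 1 to 10 rows; each row is the pose to reach, as a shift and turn from the pose commanded when the call began, along the tool's axes at that moment; what a row does not reach only later rows make up. A row lasts 1/12 s, in which the tool goes at most 41.7 mm and 7.16 degrees, less where a joint would pass 70% of its speed; a pose out of reach is approached as far as the arm can. A call with a gripper value outside its range is refused whole. OPENING is the finger opening in m, from 0 to 0.087, set as the call begins (- or left out, the last holds). The fingers move at their own pace and stop on an object; FORCE is the grip in N (left out, the last holds). Time passes only in rows, so rows that repeat a pose let the fingers close. It gives the time, the measured TCP pose, the force, the opening and the grip force at its end, in the units of the state.
- ctrl.get_state(): the state, without advancing time (a new reading comes with each control period).
- ctrl.get_image(name): name is "side" or "top" or "wrist"; returns a dict with "image" (400x640x3 uint8, red, green, blue), "K" (3x3 intrinsics, pixels), "world_to_cam" (4x4, takes a point from world to camera coordinates); the wrist camera has in their place "hand_eye" (4x4, takes a point from camera to tool coordinates, whose origin is the TCP and whose axes are the flange's). Camera axes: x right, y down, z forward; pixel columns grow to the right and rows downward; lengths in m; the calibration is good to about 2 mm. A picture is of the moment at which its call begins: read the wrist's pose just before it. There is no depth.
- ctrl.close_job(): hands the job in; it is judged then, once.
The state is a dict: "time": time; "joint_positions": joint angles; "qd": joint speeds; "joint_torque": joint torques, N m; "position": TCP position; "tool_rot": TCP orientation; "ft_force": force on the tool from outside, world axes, zero at the start; "torque": the same for the moment, N m; "grip_width": opening from 0.0 (shut) to 1.0 (fully open); "grip_force": force on a finger pad.
Only numpy, scipy, OpenCV 4.12 (cv2) and the standard library are available. Lean on these libraries where they do the work, as an engineer would, in place of code of your own. Each camera call takes 0.05 s, during which the arm holds its last target. There are 200 camera calls.

## Task

Get the refill station ready: first stand every refill bottle that has tipped over upright again in the row on the black mat, with the one that still stands left standing too. Then open the jug by pushing its child-resistant cap down hard while turning it anticlockwise, and lay the cap in the steel tray. Also set the clear measuring cup upright on the ribbed drip plate in front of the jug, and leave everything else on the table where it is.

Things in the scene. Friction and masses are not known exactly. Their poses are not given: they have to be found in the camera images.
- B1_mid (a point): empty refill bottle: square glass body 46 x 46 x 96 mm with a heavy base and paper band, round white cap 28 mm across; 120 mm tall, 0.13 to 0.25 kg. Starts tipped over, lying flat across the mat, cap towards the robot or away. May be absent (None). Point: its centre, 60 mm from base and from cap end, 23 mm from each side; x axis runs from base to cap (up when it stands)
- B2_mid (a point): empty refill bottle: square glass body 46 x 46 x 96 mm with a heavy base and paper band, round white cap 28 mm across; 120 mm tall, 0.13 to 0.25 kg. Starts tipped over, lying flat across the mat, cap towards the robot or away. May be absent (None). Point: its centre, 60 mm from base and from cap end, 23 mm from each side; x axis runs from base to cap (up when it stands)
- B3_mid (a point): empty refill bottle: square glass body 46 x 46 x 96 mm with a heavy base and paper band, round white cap 28 mm across; 120 mm tall, 0.13 to 0.25 kg. Starts tipped over, lying flat across the mat, cap towards the robot or away. May be absent (None). Point: its centre, 60 mm from base and from cap end, 23 mm from each side; x axis runs from base to cap (up when it stands)
- B4_mid (a point): empty refill bottle: square glass body 46 x 46 x 96 mm with a heavy base and paper band, round white cap 28 mm across; 120 mm tall, 0.13 to 0.25 kg. Starts tipped over, lying flat across the mat, cap towards the robot or away. May be absent (None). Point: its centre, 60 mm from base and from cap end, 23 mm from each side; x axis runs from base to cap (up when it stands)
- S1_mid (a point): empty refill bottle: square glass body 46 x 46 x 96 mm with a heavy base and paper band, round white cap 28 mm across; 120 mm tall, 0.13 to 0.25 kg. It starts standing on the mat as a neighbour of the tipped ones. The point is its centre, 60 mm above its base; its z axis points up to the cap
- mat_mid (a point): middle of the top of the black rubber mat (fixed, 130 mm across by 540 mm along, 3 mm thick) on which the row of bottles stands; the row runs along its y axis
- jug: white 2-litre jug (body 110 x 150 mm, shoulder 148 to 166 mm up), clamped on a steel plate 8 mm thick; cannot move. Origin on the table under the centre of the jug and of its cap; the drip plate is on its -x side, the handle on its +x side
- cap_mid (a point): centre (half-way up) of the jug's grey child-resistant cap: twelve-sided, 60 mm across flats (61 mm at its flat top), 46 mm high, 0.08 kg, smooth (grip it firmly). Shut, this point is 205 mm above the table. Pressed down 9 to 11 mm and turned 70 to 100 degrees anticlockwise seen from above it is free and lifts straight off; past 25 degrees it no longer springs back into its catches. It never turns clockwise
- spring (a joint): travel (m) of the spring plunger under the cap: about 0 with the cap shut, grows as the cap is pushed down. It pushes the cap up with 7 N plus 1 N per mm. The catches let go at 0.007 (14 N); the stop is at 0.0125 (19 N). With the cap shut there are 16 mm between its lower rim and the jug's shoulder. Without the cap it reads -0.0015
- tray_in (a point): centre of the inner floor of the shallow steel tray (fixed; 150 x 150 mm outside, rim 12 mm high, walls 3 mm, floor 3 mm thick)
- cup_mid (a point): centre (half-way up) of the clear plastic measuring cup, round, 60 mm across at the rim, a little narrower at the foot, 85 mm high, wall 3 mm, 0.07 kg, standing at the start; its z axis points up
- plate_mid (a point): middle of the ribbed drip plate in front of the jug, on its top (8 mm above the table); the plate is 145 mm long (x) from its front edge to the jug's body and 170 mm wide (y). The jug's front face is 80 mm from this point, on the +x side
- specs_case: loose bystander: black spectacle case, 65 x 160 x 50 mm, left of the jug; origin at the centre of its underside
- tissue_box: loose bystander: cardboard box of lens tissues, 110 x 120 x 70 mm, near right; origin at the centre of its underside
- timer: loose bystander: flat black round timer, 66 mm across and 20 mm high, near left; origin at the centre of its underside
- trial_frame: loose bystander: white trial spectacle frame lying flat, 50 x 130 x 8 mm, near right; origin at the centre of its underside
- occluder: loose bystander: blue paddle lying flat, 160 mm long, 6 mm thick, near right; origin at its underside where handle meets the disc, x axis points to the disc
- ruler: loose bystander: white ruler lying flat, 25 x 170 x 5 mm, far middle; origin at the centre of its underside
Things that resemble listed ones, but are neither listed nor needed, are in the scene too. Leave any blue or red look-alike of the part that bears B3_mid alone.

How it is judged:
On the way, in this order (a step that is already met when the one before it is completed fails the run):
1. all the bottles stand upright on the mat, the jug still shut (angle between each of B1_mid, B2_mid, B3_mid, B4_mid's own x axis and vertical below 0.12 rad and x of B1_mid in the frame of mat_mid between -0.065 and 0.065 m and y of B1_mid in the frame of mat_mid between -0.27 and 0.27 m and z of B1_mid in the frame of mat_mid between 0.05 and 0.07 m and linear speed of each of B1, B2, B3, B4, S1 below 0.03 m/s and x of B2_mid in the frame of mat_mid between -0.065 and 0.065 m and y of B2_mid in the frame of mat_mid between -0.27 and 0.27 m and z of B2_mid in the frame of mat_mid between 0.05 and 0.07 m and x of B3_mid in the frame of mat_mid between -0.065 and 0.065 m and y of B3_mid in the frame of mat_mid between -0.27 and 0.27 m and z of B3_mid in the frame of mat_mid between 0.05 and 0.07 m and x of B4_mid in the frame of mat_mid between -0.065 and 0.065 m and y of B4_mid in the frame of mat_mid between -0.27 and 0.27 m and z of B4_mid in the frame of mat_mid between 0.05 and 0.07 m and angle between S1_mid's own z axis and vertical below 0.12 rad and x of S1_mid in the frame of mat_mid between -0.065 and 0.065 m and y of S1_mid in the frame of mat_mid between -0.27 and 0.27 m and z of S1_mid in the frame of mat_mid between 0.05 and 0.07 m and not (distance between cap_mid and jug above 0.235 m)), for 0.2 s.
2. the cap is pushed down, turned and lifted off the jug (distance between cap_mid and jug above 0.235 m), for 0.1 s.
At the end, for the whole second after the job is handed in: Every bottle stands upright (within 7 degrees) on the black mat, its centre over the mat, at rest; the cap lies in the steel tray, its centre within the tray; the measuring cup stands upright (within 6 degrees) on the drip plate, within 60 mm along and 75 mm across of the plate's middle, at rest (angle between each of B1_mid, B2_mid, B3_mid, B4_mid's own x axis and vertical below 0.12 rad and x of B1_mid in the frame of mat_mid between -0.065 and 0.065 m and y of B1_mid in the frame of mat_mid between -0.27 and 0.27 m and z of B1_mid in the frame of mat_mid between 0.05 and 0.07 m and linear speed of each of B1, B2, B3, B4, S1, cap, cup below 0.03 m/s and x of B2_mid in the frame of mat_mid between -0.065 and 0.065 m and y of B2_mid in the frame of mat_mid between -0.27 and 0.27 m and z of B2_mid in the frame of mat_mid between 0.05 and 0.07 m and x of B3_mid in the frame of mat_mid between -0.065 and 0.065 m and y of B3_mid in the frame of mat_mid between -0.27 and 0.27 m and z of B3_mid in the frame of mat_mid between 0.05 and 0.07 m and x of B4_mid in the frame of mat_mid between -0.065 and 0.065 m and y of B4_mid in the frame of mat_mid between -0.27 and 0.27 m and z of B4_mid in the frame of mat_mid between 0.05 and 0.07 m and angle between S1_mid's own z axis and vertical below 0.12 rad and x of S1_mid in the frame of mat_mid between -0.065 and 0.065 m and y of S1_mid in the frame of mat_mid between -0.27 and 0.27 m and z of S1_mid in the frame of mat_mid between 0.05 and 0.07 m and x of cap_mid in the frame of tray_in between -0.072 and 0.072 m and y of cap_mid in the frame of tray_in between -0.072 and 0.072 m and z of cap_mid in the frame of tray_in between 0.005 and 0.045 m and x of cup_mid in the frame of plate_mid between -0.06 and 0.06 m and y of cup_mid in the frame of plate_mid between -0.075 and 0.075 m and z of cup_mid in the frame of plate_mid between 0.035 and 0.05 m and angle between cup_mid's own z axis and vertical below 0.1 rad); the robot touches nothing.
It fails at once if a bystander is shifted by more than 60 mm (distance of any of specs_case, tissue_box, timer, trial_frame, occluder, ruler from where it was at the start of the episode above 0.06 m).
Of B1, B2, B3, B4 only 3 to 4 are there at a start; the rules pass over those that are not, and their reading is None.
At some moment in a run one of B1, B2, B3, B4, cup may be knocked a few centimetres aside while the robot is not near it.
Once in a run the grip may slacken for a moment while it holds something.
It also fails if it takes over 210 s, if anything falls off the work surface, if the arm or the gripper's body presses on something with over 40 N, if the wrist force passes 120 N, or if a joint passes its speed limit or range.

## Working session

There is one attempt and no reset: what is moved stays moved. The work goes in short steps, Python scripts to look and compute and a shell command to move; the robot and the scene stay as the last step left them, time stands still between calls to the robot, and variables do not carry over. Pictures are saved under pics/ and viewed, at most 14 in all, crops included, and the job is handed in when it is done.

```bash
mkdir -p pics; cat > h.py <<'E'
import numpy as np, cv2, json
from scipy.spatial.transform import Rotation as R
from bench import ctrl
def snap(name,fn):
    s=ctrl.get_state(); d=ctrl.get_image(name)
    cv2.imwrite(f'pics/{fn}.png',d['image'][:,:,::-1])
    if name=='wrist':
        T=np.eye(4);T[:3,:3]=R.from_rotvec(s['tool_rot']).as_matrix();T[:3,3]=s['position']
        W=np.linalg.inv(T@np.array(d['hand_eye']))
    else: W=np.array(d['world_to_cam'])
    np.savez(f'pics/{fn}.npz',K=d['K'],W=W); return d
def ray(fn,u,v,z):
    f=np.load(f'pics/{fn}.npz');K,W=f['K'],f['W'];C=np.linalg.inv(W)
    d=C[:3,:3]@np.linalg.inv(K)@[u,v,1];o=C[:3,3];return (o+d*(z-o[2])/d[2]).round(4)
def proj(fn,p):
    f=np.load(f'pics/{fn}.npz');q=f['W']@np.r_[p,1];q=f['K']@q[:3];return (q[:2]/q[2]).round(1)
def rel(p):
    """shift along tool axes to bring the TCP to world p"""
    s=ctrl.get_state();return (R.from_rotvec(s['tool_rot']).as_matrix().T@(np.array(p)-s['position'])).round(4)
def st():
    s=ctrl.get_state();M=R.from_rotvec(s['tool_rot']).as_matrix()
    print('t',round(s['time'],2),'p',np.round(s['position'],4),'\nM',M.round(3).tolist(),'\nF',np.round(s['ft_force'],1),'g',s['grip_width'],s['grip_force'],'q',np.round(s['joint_positions'],2))
E
python3 -c "
from h import *
snap('top','t0');snap('side','s0');st()
for n in('t0','s0'):
  f=np.load(f'pics/{n}.npz');print(np.linalg.inv(f['W']).round(3).tolist(),f['K'].tolist())
print(ctrl.grip_point_offset)
"
```

```text
t 0.1 p [ 0.2437 -0.602   0.2216] 
M [[0.927, 0.375, -0.001], [0.375, -0.927, 0.002], [-0.0, -0.002, -1.0]] 
F [-0.7 -0.  -0.6] g 1.0009896329136267 0.0 q [ 1.2   0.32 -0.07  1.45  0.02  1.37 -0.06]
[[-0.028, -0.977, 0.213, 0.205], [-1.0, 0.028, -0.002, 0.007], [-0.004, -0.213, -0.977, 1.53], [0.0, 0.0, 0.0, 1.0]] [[455.8441245628446, 0.0, 322.75518702982805], [0.0, 455.8441245628446, 205.50911023810363], [0.0, 0.0, 1.0]]
[[-0.885, -0.341, 0.317, -0.001], [-0.465, 0.669, -0.58, 0.937], [-0.014, -0.66, -0.751, 1.367], [0.0, 0.0, 0.0, 1.0]] [[436.2268724037943, 0.0, 314.99586796625175], [0.0, 436.2268724037943, 199.110226603554], [0.0, 0.0, 1.0]]
0.0187
```

View pics/t0.png

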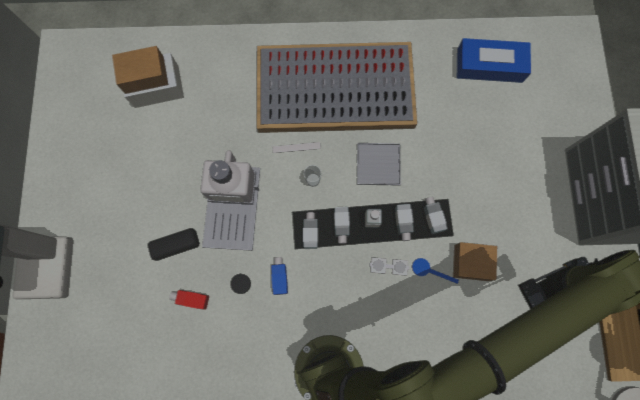

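View pics/s0.png

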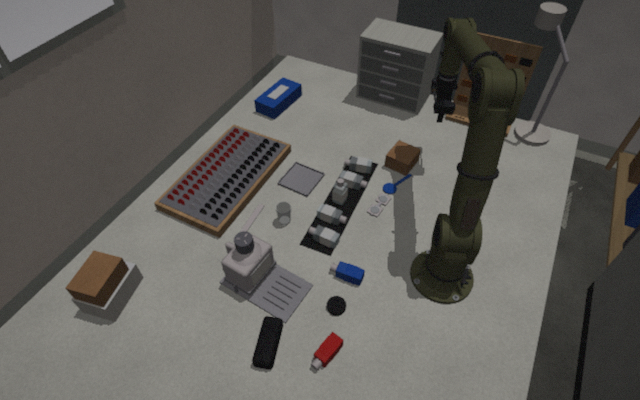

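Candidates for the bottles in the top image: white lying ones at (310,230), (342,222), (404,220) and (436,216), and a standing one at (373,217). The look-alikes are blue (279,277) and red (190,299), to be left alone. The cup is at (311,177), the tray at (378,164) and the jug cap at (221,172). I'll check with one close crop.

```bash
python3 -c "
from h import *
a=cv2.imread('pics/t0.png')[135:260,195:465]
cv2.imwrite('pics/c0.png',cv2.resize(a,(800,370),interpolation=cv2.INTER_CUBIC))
print('scale',800/270,370/125)
"
```

```text
scale 2.962962962962963 2.96
```

View pics/c0.png

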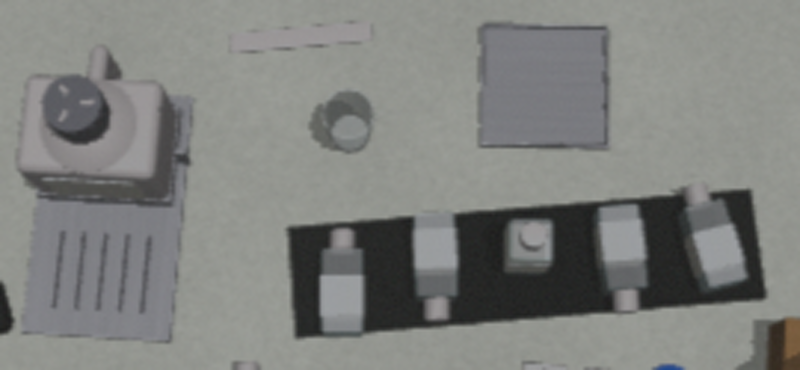

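The crop confirms it. Four white bottles lie on the mat: caps away at crop (343,237) and (697,190), caps towards the robot at (437,308) and (626,300). The upright one is at (530,245), the cup at (348,120), the tray centre at (543,87) and the jug cap at (75,107).

```bash
python3 -c "
from h import *
s=800/270
def c(u,v,z): return ray('t0',195+u/s,135+v/2.96,z)
for n,u,v,z in [('mat1',290,228,.003),('mat2',752,190,.003),('mat3',765,297,.003),('mat4',297,337,.003),
('Acap',343,237,.026),('Abase top',342,303,.049),('Abase bot',342,333,.003),
('Bcap',437,308,.026),('Bfar',436,215,.049),
('Scap',532,236,.123),('Sbase',528,270,.003),
('Ccap',626,300,.026),('Cfar',619,207,.049),
('Dcap',697,190,.026),('Dbasetop',723,284,.049),
('cuprim',349,112,.085),('cupfoot',349,132,.003),('tray',543,87,.01),
('jugcap',75,107,.228),('plate c1',38,195,.008),('pl c2',172,340,.008),('pl c3',22,332,.008),('pl c4',182,205,.008)]: print(n,c(u,v,z))
st()
"
```

```text
mat1 [0.5184 0.1066 0.003 ]
mat2 [ 0.5483 -0.4297  0.003 ]
mat3 [ 0.4228 -0.4337  0.003 ]
mat4 [0.3919 0.1004 0.003 ]
Acap [0.5016 0.0451 0.026 ]
Abase top [0.4227 0.0472 0.049 ]
Abase bot [0.3951 0.0492 0.003 ]
Bcap [ 0.4174 -0.0586  0.026 ]
Bfar [ 0.5193 -0.0603  0.049 ]
Scap [ 0.4779 -0.1579  0.123 ]
Sbase [ 0.4616 -0.1654  0.003 ]
Ccap [ 0.4205 -0.271   0.026 ]
Cfar [ 0.5226 -0.2659  0.049 ]
Dcap [ 0.5449 -0.3604  0.026 ]
Dbasetop [ 0.432  -0.3753  0.049 ]
cuprim [0.6316 0.0338 0.085 ]
cupfoot [0.6314 0.0359 0.003 ]
tray [ 0.6778 -0.1933  0.01  ]
jugcap [0.6025 0.3062 0.228 ]
plate c1 [0.5647 0.3974 0.008 ]
pl c2 [0.3919 0.2414 0.008 ]
pl c3 [0.4057 0.4113 0.008 ]
pl c4 [0.5481 0.2306 0.008 ]
t 0.1 p [ 0.2437 -0.602   0.2216] 
M [[0.927, 0.375, -0.001], [0.375, -0.927, 0.002], [-0.0, -0.002, -1.0]] 
F [-0.7 -0.  -0.6] g 1.0009896329136267 0.0 q [ 1.2   0.32 -0.07  1.45  0.02  1.37 -0.06]
```

```bash
python3 -c "
from h import *
print(rel([.543,-.36,.15]))"
```

```text
[ 0.3682 -0.1119  0.0717]
```

```bash
R='' ; python3 -m handwheel '[{"x":0.15,"y":-0.05,"z":0,"wz":7},{"x":0.368,"y":-0.112,"z":0.04,"wz":14.5},{"x":0.368,"y":-0.112,"z":0.04,"wz":14.5},{"x":0.368,"y":-0.112,"z":0.04,"wz":14.5},{"x":0.368,"y":-0.112,"z":0.04,"wz":14.5},{"x":0.368,"y":-0.112,"z":0.04,"wz":14.5},{"x":0.368,"y":-0.112,"z":0.04,"wz":14.5},{"x":0.368,"y":-0.112,"z":0.04,"wz":14.5},{"x":0.368,"y":-0.112,"z":0.04,"wz":14.5},{"x":0.368,"y":-0.112,"z":0.04,"wz":14.5}]' 0.06 8
python3 -m handwheel '[{"z":0.0},{"z":0.0}]'
python3 -c "
from h import *
snap('wrist','w1');st();print(rel([.543,-.36,.15]))"
```

```text
t 0.15 p [ 0.2438 -0.6021  0.2217] 
M [[0.927, 0.375, -0.001], [0.375, -0.927, 0.001], [-0.0, -0.001, -1.0]] 
F [ 0.3 -0.4 -0.1] g 1.0011990546345935 0.0 q [ 1.2   0.32 -0.07  1.45  0.02  1.37 -0.06]
[ 0.3682 -0.112   0.0718]invalid input at $[0]: expected keys x, y, z, wx, wy, wz
invalid input at $[0]: expected keys x, y, z, wx, wy, wz
```

View pics/w1.png

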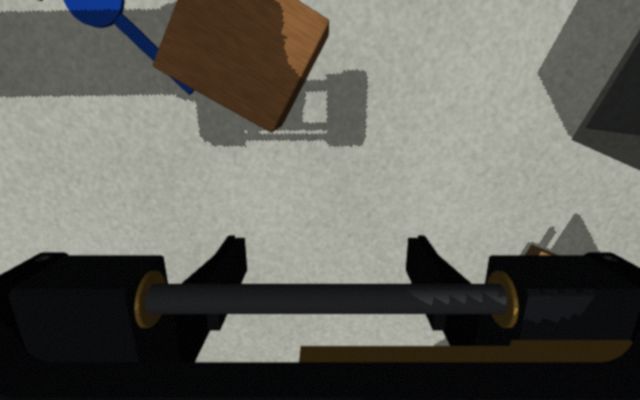

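The wrist view shows the fingers at the bottom, the tissue box at (240,60) and the paddle at (95,10). The arm didn't move, because every row needs all six keys.

```bash
python3 -m handwheel '[{"x":0.15,"y":-0.05,"z":0,"wx":0,"wy":0,"wz":7},{"x":0.368,"y":-0.112,"z":0.04,"wx":0,"wy":0,"wz":14.5},{"x":0.368,"y":-0.112,"z":0.04,"wx":0,"wy":0,"wz":14.5},{"x":0.368,"y":-0.112,"z":0.04,"wx":0,"wy":0,"wz":14.5},{"x":0.368,"y":-0.112,"z":0.04,"wx":0,"wy":0,"wz":14.5},{"x":0.368,"y":-0.112,"z":0.04,"wx":0,"wy":0,"wz":14.5},{"x":0.368,"y":-0.112,"z":0.04,"wx":0,"wy":0,"wz":14.5},{"x":0.368,"y":-0.112,"z":0.04,"wx":0,"wy":0,"wz":14.5},{"x":0.368,"y":-0.112,"z":0.04,"wx":0,"wy":0,"wz":14.5},{"x":0.368,"y":-0.112,"z":0.04,"wx":0,"wy":0,"wz":14.5}]' 0.06 8
python3 -m handwheel '[{"x":0,"y":0,"z":0,"wx":0,"wy":0,"wz":0},{"x":0,"y":0,"z":0,"wx":0,"wy":0,"wz":0},{"x":0,"y":0,"z":0,"wx":0,"wy":0,"wz":0}]'
python3 -c "
from h import *
snap('wrist','w2');st();print(rel([.543,-.36,.007]))"
```

```text
time: 0.98
position: [0.5485, -0.3526, 0.1814]
tool_rot: [-3.129, -0.221, -0.004]
ft_force: [0.2, 1.6, 0.5]
grip_width: 0.692
grip_force: 0.0
time: 1.23
position: [0.5417, -0.3622, 0.1823]
tool_rot: [3.134, 0.204, -0.002]
ft_force: [-0.7, -0.8, 0.4]
grip_width: 0.692
grip_force: 0.0
t 1.28 p [ 0.5413 -0.3627  0.1825] 
M [[0.992, 0.128, -0.001], [0.128, -0.992, -0.001], [-0.001, 0.001, -1.0]] 
F [ 0.1 -1.  -0.2] g 0.6868156690890806 0.0 q [ 0.73  0.35 -0.23  1.49  0.08  1.3  -0.95]
[ 0.0022 -0.0027  0.1755]
```

View pics/w2.png

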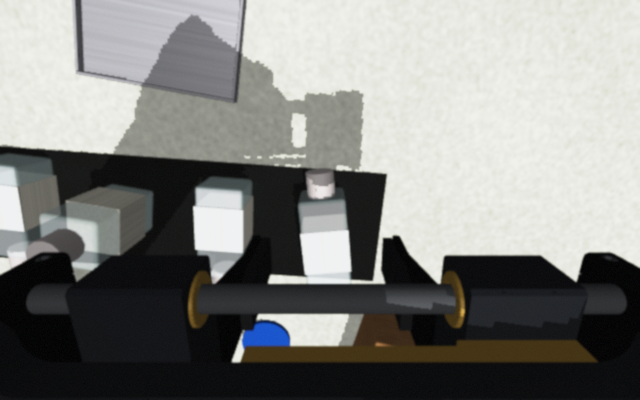

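The cap of D is at (320,182) and its body runs down to (327,265), between the fingers' line of sight. The tray is at the top left.

```bash
python3 -c "
from h import *
for u,v,z in [(320,175,.04),(321,193,.04),(323,200,.049),(329,278,.049),(300,237,.049),(348,232,.049),(223,212,.049),(386,174,.003)]: print(u,v,ray('w2',u,v,z))
print(proj('w2',[.543,-.36,.026]), proj('w2',[.543,-.36,.0]))"
```

```text
320 175 [ 0.5515 -0.3549  0.04  ]
321 193 [ 0.5339 -0.358   0.04  ]
323 200 [ 0.5301 -0.3605  0.049 ]
329 278 [ 0.4482 -0.377   0.049 ]
300 237 [ 0.4896 -0.343   0.049 ]
348 232 [ 0.5008 -0.3886  0.049 ]
223 212 [ 0.506  -0.2677  0.049 ]
386 174 [ 0.5526 -0.4246  0.003 ]
[324.3 180.6] [324.4 174.5]
```

```bash
python3 -m handwheel '[{"x":0,"y":-0.006,"z":0.04,"wx":0,"wy":0,"wz":-3.5},{"x":0,"y":-0.006,"z":0.08,"wx":0,"wy":0,"wz":-3.5},{"x":0,"y":-0.006,"z":0.12,"wx":0,"wy":0,"wz":-3.5},{"x":0,"y":-0.006,"z":0.15,"wx":0,"wy":0,"wz":-3.5},{"x":0,"y":-0.006,"z":0.165,"wx":0,"wy":0,"wz":-3.5},{"x":0,"y":-0.006,"z":0.173,"wx":0,"wy":0,"wz":-3.5},{"x":0,"y":-0.006,"z":0.173,"wx":0,"wy":0,"wz":-3.5},{"x":0,"y":-0.006,"z":0.173,"wx":0,"wy":0,"wz":-3.5}]'
python3 -m handwheel '[{"x":0,"y":0,"z":0,"wx":0,"wy":0,"wz":0},{"x":0,"y":0,"z":0,"wx":0,"wy":0,"wz":0},{"x":0,"y":0,"z":0,"wx":0,"wy":0,"wz":0},{"x":0,"y":0,"z":0,"wx":0,"wy":0,"wz":0},{"x":0,"y":0,"z":0,"wx":0,"wy":0,"wz":0},{"x":0,"y":0,"z":0,"wx":0,"wy":0,"wz":0}]' 0 8
python3 -m handwheel '[{"x":0,"y":0,"z":-0.01,"wx":0,"wy":0,"wz":0},{"x":0,"y":0,"z":-0.025,"wx":0,"wy":0,"wz":0},{"x":0,"y":0,"z":-0.04,"wx":0,"wy":0,"wz":0},{"x":0,"y":0,"z":-0.055,"wx":0,"wy":0,"wz":0},{"x":0,"y":0,"z":-0.07,"wx":0,"wy":0,"wz":0},{"x":0,"y":0,"z":-0.085,"wx":0,"wy":0,"wz":0},{"x":0,"y":0,"z":-0.1,"wx":0,"wy":0,"wz":0},{"x":0,"y":0,"z":-0.115,"wx":0,"wy":0,"wz":0},{"x":0,"y":0,"z":-0.12,"wx":0,"wy":0,"wz":0},{"x":0,"y":0,"z":-0.12,"wx":0,"wy":0,"wz":0}]'
python3 -c "
from h import *
snap('side','s3');snap('top','t3');st()
a=cv2.imread('pics/s3.png')[80:260,270:510];b=cv2.imread('pics/t3.png')[135:285,270:510]
k=lambda m:cv2.resize(m,None,fx=1.65*2,fy=1.65*2)
cv2.imwrite('pics/c3.png',cv2.resize(np.hstack([a,np.vstack([b,b[:30]*0])]),(800,300),interpolation=cv2.INTER_CUBIC))"
```

```text
time: 1.95
position: [0.5421, -0.3561, 0.0105]
tool_rot: [3.126, 0.3, 0.001]
ft_force: [-0.6, 0.5, 0.6]
grip_width: 0.687
grip_force: 0.0
time: 2.45
position: [0.5424, -0.3547, 0.0099]
tool_rot: [3.126, 0.303, 0.001]
ft_force: [0.2, 0.4, 0.8]
grip_width: 0.318
grip_force: 7.1
time: 3.28
position: [0.5431, -0.355, 0.1315]
tool_rot: [3.125, 0.302, 0.004]
ft_force: [-0.4, 0.5, -1.8]
grip_width: 0.32
grip_force: 8.0
t 3.38 p [ 0.5417 -0.3544  0.1289] 
M [[0.981, 0.192, -0.001], [0.192, -0.981, 0.0], [-0.001, -0.001, -1.0]] 
F [-0.  -0.4 -1.4] g 0.3182337328497901 7.999411235796288 q [ 0.73  0.38 -0.24  1.57  0.1   1.2  -0.91]
```

View pics/c3.png

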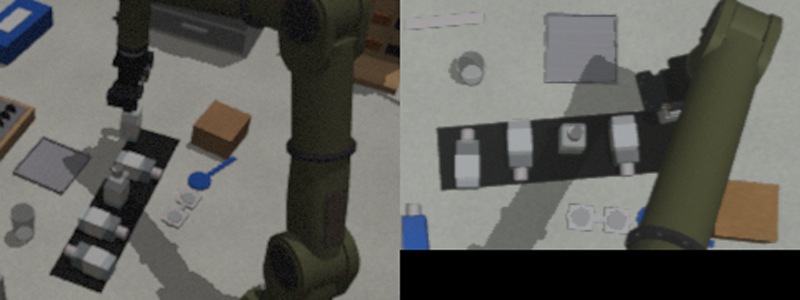

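The side crop shows the bottle hanging upright from the cap at (130,120), so the light pinch lets it swing. Next I place it.

```bash
python3 -m handwheel '[{"x":-0.015,"y":0.001,"z":0,"wx":0,"wy":0,"wz":2},{"x":-0.03,"y":0.002,"z":0,"wx":0,"wy":0,"wz":4},{"x":-0.045,"y":0.004,"z":0,"wx":0,"wy":0,"wz":6},{"x":-0.058,"y":0.005,"z":0,"wx":0,"wy":0,"wz":8},{"x":-0.066,"y":0.005,"z":0,"wx":0,"wy":0,"wz":8},{"x":-0.066,"y":0.005,"z":0.01,"wx":0,"wy":0,"wz":8},{"x":-0.066,"y":0.005,"z":0.02,"wx":0,"wy":0,"wz":8},{"x":-0.066,"y":0.005,"z":0.03,"wx":0,"wy":0,"wz":8},{"x":-0.066,"y":0.005,"z":0.034,"wx":0,"wy":0,"wz":8},{"x":-0.066,"y":0.005,"z":0.034,"wx":0,"wy":0,"wz":8}]'
python3 -m handwheel '[{"x":0,"y":0,"z":0.002,"wx":0,"wy":0,"wz":0},{"x":0,"y":0,"z":0.003,"wx":0,"wy":0,"wz":0},{"x":0,"y":0,"z":0.003,"wx":0,"wy":0,"wz":0},{"x":0,"y":0,"z":0.003,"wx":0,"wy":0,"wz":0}]'
python3 -c "
from h import *
st()"
```

```text
time: 4.22
position: [0.4818, -0.3715, 0.0994]
tool_rot: [3.139, 0.087, 0.007]
ft_force: [-3.9, 4.4, 19.6]
grip_width: 0.322
grip_force: 21.2
time: 4.55
position: [0.4825, -0.3717, 0.0994]
tool_rot: [3.138, 0.087, 0.01]
ft_force: [-7.0, 6.3, 32.3]
grip_width: 0.318
grip_force: 23.3
t 4.55 p [ 0.4825 -0.3717  0.0994] 
M [[0.998, 0.056, 0.006], [0.056, -0.998, -0.003], [0.006, 0.003, -1.0]] 
F [-7.   6.3 32.3] g 0.31840915786717855 23.29471063159872 q [ 0.79  0.33 -0.21  1.7   0.07  1.11 -0.96]
```

```bash
python3 -m handwheel '[{"x":0,"y":0,"z":-0.004,"wx":0,"wy":0,"wz":0},{"x":0,"y":0,"z":-0.007,"wx":0,"wy":0,"wz":0},{"x":0,"y":0,"z":-0.007,"wx":0,"wy":0,"wz":0},{"x":0,"y":0,"z":-0.007,"wx":0,"wy":0,"wz":0}]'
python3 -c "
from h import *
st();snap('side','s4');snap('wrist','w4')
a=cv2.imread('pics/s4.png')[120:240,290:450];b=cv2.imread('pics/w4.png')
cv2.imwrite('pics/c4.png',np.hstack([cv2.resize(a,(400,300),interpolation=cv2.INTER_CUBIC),cv2.resize(b,(400,300))]))"
```

```text
time: 4.88
position: [0.4791, -0.3716, 0.0996]
tool_rot: [-3.14, -0.085, -0.001]
ft_force: [-1.5, 1.1, 5.8]
grip_width: 0.319
grip_force: 12.8
t 4.88 p [ 0.4791 -0.3716  0.0996] 
M [[0.999, 0.054, 0.0], [0.054, -0.999, 0.0], [0.0, -0.0, -1.0]] 
F [-1.5  1.1  5.8] g 0.3185596573236761 12.83661333960481 q [ 0.79  0.32 -0.21  1.7   0.07  1.12 -0.95]
```

View pics/c4.png

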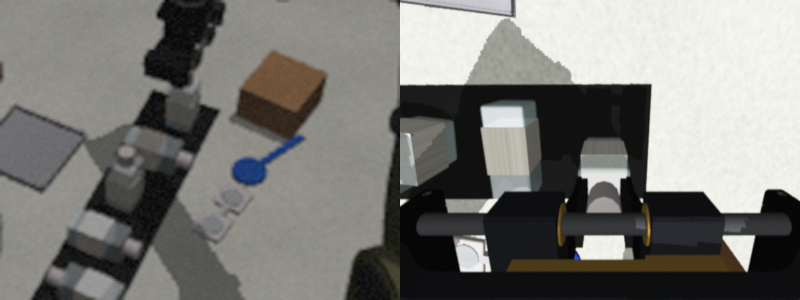

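```bash
python3 -m handwheel '[{"x":0,"y":0,"z":0,"wx":0,"wy":0,"wz":0},{"x":0,"y":0,"z":0,"wx":0,"wy":0,"wz":0},{"x":0,"y":0,"z":0,"wx":0,"wy":0,"wz":0},{"x":0,"y":0,"z":-0.01,"wx":0,"wy":0,"wz":0},{"x":0,"y":0,"z":-0.03,"wx":0,"wy":0,"wz":0},{"x":0,"y":0,"z":-0.06,"wx":0,"wy":0,"wz":0},{"x":0,"y":0,"z":-0.08,"wx":0,"wy":0,"wz":0},{"x":0,"y":0,"z":-0.08,"wx":0,"wy":0,"wz":0}]' 0.055 8
python3 -c "
from h import *
st();snap('side','s5');snap('top','t5')
g=cv2.imread('pics/t0.png').mean(2)
def prof(u0,v0,u1,v1):
  n=int(abs(v1-v0))+1;return [int(g[v-0,int(round(u))-2:int(round(u))+3].mean()) for u,v in zip(np.linspace(u0,u1,n),range(v0,v1+1))]
print('A',prof(311,208,310,252));print('B',prof(342,200,343,246));print('C',prof(404,198,407,246))
a=cv2.imread('pics/s5.png')[100:280,280:460];b=cv2.imread('pics/t5.png')[135:285,270:510]
cv2.imwrite('pics/c5.png',np.hstack([cv2.resize(a,(400,400),interpolation=cv2.INTER_CUBIC),cv2.resize(b,(400,400))]))"
```

```text
time: 5.65
position: [0.4807, -0.3734, 0.1845]
tool_rot: [3.136, 0.084, 0.009]
ft_force: [1.1, -0.1, -0.2]
grip_width: 0.628
grip_force: 0.0
t 5.65 p [ 0.4807 -0.3734  0.1845] 
M [[0.999, 0.053, 0.006], [0.053, -0.999, -0.004], [0.006, 0.005, -1.0]] 
F [ 1.1 -0.1 -0.2] g 0.6284046161584989 0.0 q [ 0.79  0.26 -0.21  1.61  0.06  1.27 -0.94]
A [148, 142, 72, 54, 108, 138, 141, 142, 141, 139, 126, 122, 116, 103, 101, 101, 100, 101, 101, 109, 152, 156, 156, 155, 156, 156, 156, 156, 156, 156, 156, 156, 155, 146, 141, 138, 134, 133, 128, 88, 91, 139, 147, 147, 147]
B [147, 146, 146, 147, 148, 145, 136, 138, 133, 133, 133, 135, 150, 156, 156, 156, 156, 156, 157, 156, 156, 156, 156, 156, 155, 141, 122, 116, 103, 101, 101, 101, 101, 100, 98, 113, 137, 142, 141, 142, 142, 140, 121, 67, 51, 100, 141]
C [147, 146, 145, 141, 90, 56, 103, 131, 133, 133, 135, 143, 154, 156, 156, 156, 156, 156, 156, 156, 156, 156, 156, 155, 150, 124, 117, 104, 100, 100, 100, 100, 100, 97, 99, 138, 142, 142, 143, 142, 143, 138, 103, 146, 151, 152, 152, 151, 151]
```

View pics/c5.png

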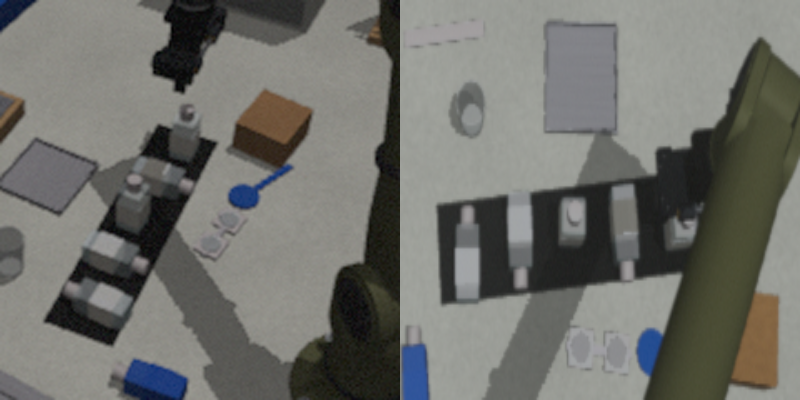

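D now stands (side crop (185,135)). C's cap is next.

```bash
python3 -c "
from h import *
for n,u,v,z in [('B end',343,242.5,.014),('B junc',343,235,.03),('B far',342,205.8,.049),('C end',407,240,.014),('C junc',406.5,232.5,.03),('Cfar',404,204,.049),('A cap end',311,211.5,.035),('A junc',311,218.5,.04),('A base',310,246.8,.003),('A basetop',310,241.5,.049)]: print(n,ray('t0',u,v,z))
print(rel([.45,-.272,.15]))"
```

```text
B end [ 0.4074 -0.0604  0.014 ]
B junc [ 0.4303 -0.0606  0.03  ]
B far [ 0.5255 -0.06    0.049 ]
C end [ 0.4098 -0.2748  0.014 ]
C junc [ 0.4328 -0.2718  0.03  ]
Cfar [ 0.5258 -0.2664  0.049 ]
A cap end [0.512  0.0438 0.035 ]
A junc [0.4872 0.0442 0.04  ]
A base [0.3975 0.0506 0.003 ]
A basetop [0.4091 0.0489 0.049 ]
[-0.0234 -0.1015  0.0301]
```

```bash
python3 -m handwheel '[{"x":-0.02,"y":-0.04,"z":0,"wx":0,"wy":7,"wz":0},{"x":-0.044,"y":-0.08,"z":0,"wx":0,"wy":14,"wz":0},{"x":-0.044,"y":-0.102,"z":0.02,"wx":0,"wy":21,"wz":0},{"x":-0.044,"y":-0.102,"z":0.05,"wx":0,"wy":28,"wz":0},{"x":-0.044,"y":-0.102,"z":0.085,"wx":0,"wy":30,"wz":0},{"x":-0.044,"y":-0.102,"z":0.085,"wx":0,"wy":30,"wz":0},{"x":-0.044,"y":-0.102,"z":0.085,"wx":0,"wy":30,"wz":0},{"x":-0.044,"y":-0.102,"z":0.085,"wx":0,"wy":30,"wz":0},{"x":-0.044,"y":-0.102,"z":0.085,"wx":0,"wy":30,"wz":0}]'
python3 -c "
from h import *
st();print(rel([.431,-.273,.012]),rel([.431,-.273,.05]),rel([.431,-.273,.15]))"
```

```text
time: 6.5
position: [0.4319, -0.2742, 0.0977]
tool_rot: [-3.022, -0.084, -0.814]
ft_force: [-0.0, -0.7, 1.5]
grip_width: 0.632
grip_force: 0.0
t 6.5 p [ 0.4319 -0.2742  0.0977] 
M [[0.863, 0.054, 0.502], [0.049, -0.999, 0.024], [0.502, 0.003, -0.865]] 
F [-0.  -0.7  1.5] g 0.6324017973498782 0.0 q [ 0.9  -0.09 -0.11  2.28 -0.65  0.68 -0.27]
[-0.0437 -0.0015  0.0737] [-0.0246 -0.0014  0.0408] [ 0.0256 -0.0011 -0.0456]
```

```bash
python3 -m handwheel '[{"x":-0.012,"y":-0.001,"z":0.02,"wx":0,"wy":0,"wz":0},{"x":-0.025,"y":-0.001,"z":0.041,"wx":0,"wy":0,"wz":0},{"x":-0.035,"y":-0.001,"z":0.059,"wx":0,"wy":0,"wz":0},{"x":-0.044,"y":-0.001,"z":0.073,"wx":0,"wy":0,"wz":0},{"x":-0.044,"y":-0.001,"z":0.073,"wx":0,"wy":0,"wz":0},{"x":-0.044,"y":-0.001,"z":0.073,"wx":0,"wy":0,"wz":0}]'
python3 -c "
from h import *
st()"
```

```text
time: 7.0
position: [0.4293, -0.2725, 0.0107]
tool_rot: [-3.02, -0.082, -0.811]
ft_force: [0.9, 0.0, 0.4]
grip_width: 0.632
grip_force: 0.0
t 7.0 p [ 0.4293 -0.2725  0.0107] 
M [[0.864, 0.054, 0.5], [0.047, -0.999, 0.027], [0.501, 0.001, -0.865]] 
F [0.9 0.  0.4] g 0.6318764043328148 0.0 q [ 0.89  0.08 -0.11  2.34 -0.85  0.51 -0.02]
```

```bash
python3 -m handwheel '[{"x":0,"y":0,"z":0,"wx":0,"wy":0,"wz":0},{"x":0,"y":0,"z":0,"wx":0,"wy":0,"wz":0},{"x":0,"y":0,"z":0,"wx":0,"wy":0,"wz":0},{"x":0,"y":0,"z":0,"wx":0,"wy":0,"wz":0},{"x":0,"y":0,"z":0,"wx":0,"wy":0,"wz":0},{"x":0,"y":0,"z":0,"wx":0,"wy":0,"wz":0}]' 0 8
python3 -m handwheel '[{"x":0.01,"y":0,"z":-0.008,"wx":0,"wy":-3,"wz":0},{"x":0.021,"y":0,"z":-0.017,"wx":0,"wy":-6,"wz":0},{"x":0.033,"y":0,"z":-0.027,"wx":0,"wy":-10,"wz":0},{"x":0.045,"y":0,"z":-0.037,"wx":0,"wy":-14,"wz":0},{"x":0.057,"y":0,"z":-0.047,"wx":0,"wy":-18,"wz":0},{"x":0.069,"y":0,"z":-0.057,"wx":0,"wy":-22,"wz":0},{"x":0.081,"y":0,"z":-0.067,"wx":0,"wy":-26,"wz":0},{"x":0.093,"y":0,"z":-0.076,"wx":0,"wy":-30,"wz":0},{"x":0.103,"y":0,"z":-0.084,"wx":0,"wy":-30,"wz":0},{"x":0.103,"y":0,"z":-0.084,"wx":0,"wy":-30,"wz":0}]'
python3 -m handwheel '[{"x":0,"y":0,"z":0,"wx":0,"wy":0,"wz":0},{"x":0,"y":0,"z":0,"wx":0,"wy":0,"wz":0},{"x":0,"y":0,"z":0,"wx":0,"wy":0,"wz":0},{"x":0,"y":0,"z":0.01,"wx":0,"wy":0,"wz":0},{"x":0,"y":0,"z":0.02,"wx":0,"wy":0,"wz":0}]'
python3 -c "
from h import *
st();snap('side','s6');snap('top','t6')
a=cv2.imread('pics/s6.png')[100:280,280:460];b=cv2.imread('pics/t6.png')[135:285,270:510]
cv2.imwrite('pics/c6.png',np.hstack([cv2.resize(a,(400,400),interpolation=cv2.INTER_CUBIC),cv2.resize(b,(400,400))]))"
```

```text
time: 7.5
position: [0.4287, -0.2723, 0.011]
tool_rot: [-3.02, -0.081, -0.813]
ft_force: [0.1, 1.2, 6.6]
grip_width: 0.514
grip_force: 8.0
time: 8.33
position: [0.478, -0.2693, 0.1361]
tool_rot: [3.138, 0.087, 0.007]
ft_force: [0.7, -1.5, -0.1]
grip_width: 0.102
grip_force: 0.0
time: 8.75
position: [0.478, -0.2727, 0.1233]
tool_rot: [3.133, 0.081, 0.014]
ft_force: [-20.9, 7.4, 102.1]
grip_width: 0.007
grip_force: 50.8
t 8.75 p [ 0.478  -0.2727  0.1233] 
M [[0.999, 0.052, 0.009], [0.052, -0.999, -0.007], [0.009, 0.008, -1.0]] 
F [-20.9   7.4 102.1] g 0.00742910842027133 50.7897078134647 q [ 0.62  0.18 -0.17  1.83  0.04  1.12 -1.08]
```

View pics/c6.png

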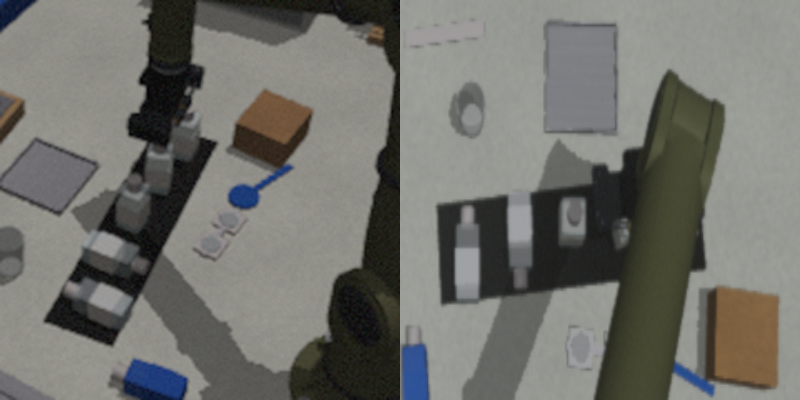

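The fingers slipped off, but the bottle seems to stand (side crop (158,165)), and the shut tips are pressing on its cap. I'll lift straight up.

```bash
python3 -m handwheel '[{"x":0,"y":0,"z":-0.015,"wx":0,"wy":0,"wz":0},{"x":0,"y":0,"z":-0.03,"wx":0,"wy":0,"wz":0},{"x":0,"y":0,"z":-0.06,"wx":0,"wy":0,"wz":0},{"x":0,"y":0,"z":-0.09,"wx":0,"wy":0,"wz":0},{"x":0,"y":0,"z":-0.09,"wx":0,"wy":0,"wz":0},{"x":0,"y":-0.04,"z":-0.09,"wx":0,"wy":0,"wz":0},{"x":0,"y":-0.08,"z":-0.09,"wx":0,"wy":0,"wz":0},{"x":0,"y":-0.12,"z":-0.09,"wx":0,"wy":0,"wz":0},{"x":0,"y":-0.16,"z":-0.09,"wx":0,"wy":0,"wz":0},{"x":0,"y":-0.16,"z":-0.09,"wx":0,"wy":0,"wz":0}]' 0.055 8
python3 -c "
from h import *
st();snap('side','s7');snap('top','t7')
a=cv2.imread('pics/s7.png')[100:280,280:460];b=cv2.imread('pics/t7.png')[185:285,280:480]
cv2.imwrite('pics/c7.png',np.hstack([cv2.resize(a,(400,400),interpolation=cv2.INTER_CUBIC),cv2.resize(b,(400,400))]))"
```

```text
time: 9.68
position: [0.4654, -0.1006, 0.2026]
tool_rot: [-3.137, -0.1, 0.001]
ft_force: [0.9, 0.1, 0.4]
grip_width: 0.612
grip_force: 0.0
t 9.68 p [ 0.4654 -0.1006  0.2026] 
M [[0.998, 0.064, -0.001], [0.064, -0.998, 0.003], [-0.001, -0.003, -1.0]] 
F [0.9 0.1 0.4] g 0.612304080121801 0.0 q [ 0.48 -0.02 -0.31  1.88 -0.01  1.28 -1.34]
```

View pics/c7.png

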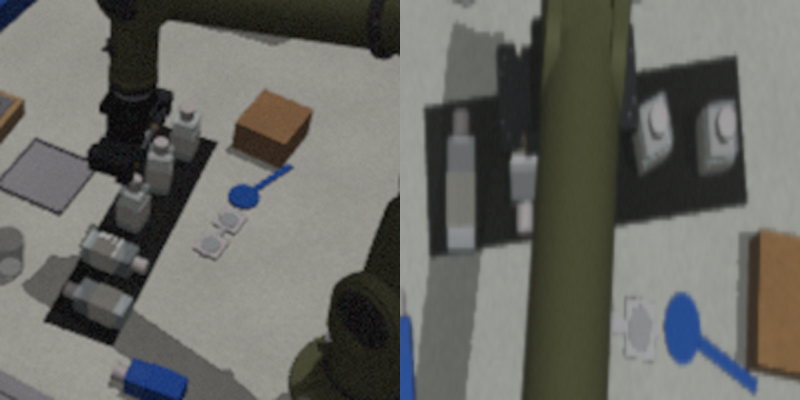

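C stands now, slightly yawed (side crop (160,165), top crop (655,130)), and S and D still stand. For B I'll grip nearer the cap's end, with less tilt.

```bash
python3 -m handwheel '[{"x":-0.02,"y":-0.02,"z":0,"wx":0,"wy":7,"wz":1},{"x":-0.043,"y":-0.043,"z":0.02,"wx":0,"wy":14,"wz":3},{"x":-0.043,"y":-0.043,"z":0.05,"wx":0,"wy":20,"wz":3},{"x":-0.043,"y":-0.043,"z":0.08,"wx":0,"wy":20,"wz":3},{"x":-0.043,"y":-0.043,"z":0.1,"wx":0,"wy":20,"wz":3},{"x":-0.043,"y":-0.043,"z":0.12,"wx":0,"wy":20,"wz":3},{"x":-0.043,"y":-0.043,"z":0.12,"wx":0,"wy":20,"wz":3},{"x":-0.043,"y":-0.043,"z":0.12,"wx":0,"wy":20,"wz":3}]'
python3 -c "
from h import *
st();print(rel([.420,-.0605,.012]))
"
```

```text
time: 10.45
position: [0.4199, -0.07, 0.0828]
tool_rot: [-3.085, 0.004, -0.541]
ft_force: [1.0, 0.8, 1.5]
grip_width: 0.633
grip_force: 0.0
t 10.45 p [ 0.4199 -0.07    0.0828] 
M [[0.94, -0.001, 0.34], [-0.004, -1.0, 0.009], [0.34, -0.009, -0.94]] 
F [1.  0.8 1.5] g 0.6329713684687994 0.0 q [ 0.35 -0.29 -0.17  2.41 -0.19  0.69 -1.27]
[-0.0241 -0.0088  0.0666]
```

```bash
python3 -m handwheel '[{"x":-0.006,"y":-0.009,"z":0.017,"wx":0,"wy":0,"wz":0},{"x":-0.012,"y":-0.009,"z":0.034,"wx":0,"wy":0,"wz":0},{"x":-0.018,"y":-0.009,"z":0.05,"wx":0,"wy":0,"wz":0},{"x":-0.024,"y":-0.009,"z":0.066,"wx":0,"wy":0,"wz":0},{"x":-0.024,"y":-0.009,"z":0.066,"wx":0,"wy":0,"wz":0},{"x":-0.024,"y":-0.009,"z":0.066,"wx":0,"wy":0,"wz":0}]'
python3 -m handwheel '[{"x":0,"y":0,"z":0,"wx":0,"wy":0,"wz":0},{"x":0,"y":0,"z":0,"wx":0,"wy":0,"wz":0},{"x":0,"y":0,"z":0,"wx":0,"wy":0,"wz":0},{"x":0,"y":0,"z":0,"wx":0,"wy":0,"wz":0},{"x":0,"y":0,"z":0,"wx":0,"wy":0,"wz":0},{"x":0,"y":0,"z":0,"wx":0,"wy":0,"wz":0}]' 0 8
python3 -c "
from h import *
st()
"
```

```text
time: 10.95
position: [0.4255, -0.0604, 0.0251]
tool_rot: [-3.088, -0.006, -0.55]
ft_force: [0.3, 0.4, 0.1]
grip_width: 0.637
grip_force: 0.2
time: 11.45
position: [0.4243, -0.0602, 0.0246]
tool_rot: [-3.089, -0.007, -0.549]
ft_force: [-1.4, -2.3, 4.8]
grip_width: 0.51
grip_force: 7.9
t 11.45 p [ 0.4243 -0.0602  0.0246] 
M [[0.939, 0.005, 0.345], [0.004, -1.0, 0.005], [0.345, -0.003, -0.939]] 
F [-1.4 -2.3  4.8] g 0.5095783315669185 7.94452874455601 q [ 0.95 -0.2  -0.78  2.45 -0.41  0.53 -1.08]
```

The arm is at its inner reach limit and the fingers closed on B's body (44 mm) rather than the cap. I'll drag B outward and a little away from S, then regrip the cap.

```bash
python3 -m handwheel '[{"x":0.002,"y":-0.002,"z":0.001,"wx":0,"wy":0,"wz":0},{"x":0.006,"y":-0.006,"z":0.003,"wx":0,"wy":0,"wz":0},{"x":0.012,"y":-0.011,"z":0.0045,"wx":0,"wy":0,"wz":0},{"x":0.018,"y":-0.016,"z":0.0065,"wx":0,"wy":0,"wz":0},{"x":0.024,"y":-0.021,"z":0.009,"wx":0,"wy":0,"wz":0},{"x":0.031,"y":-0.026,"z":0.0115,"wx":0,"wy":0,"wz":0},{"x":0.031,"y":-0.026,"z":0.0115,"wx":0,"wy":0,"wz":0}]' 0 15
python3 -m handwheel '[{"x":0,"y":0,"z":0,"wx":0,"wy":0,"wz":0},{"x":0,"y":0,"z":0,"wx":0,"wy":0,"wz":0},{"x":0,"y":0,"z":0,"wx":0,"wy":0,"wz":0},{"x":0,"y":0,"z":0,"wx":0,"wy":0,"wz":0}]' 0.055 8
python3 -c "
from h import *
st();d=snap('top','t8')
g=cv2.imread('pics/t8.png').mean(2)
cv2.imwrite('pics/c8.png',cv2.resize(cv2.imread('pics/t8.png')[180:260,280:400],(600,400),interpolation=cv2.INTER_CUBIC))
"
```

```text
time: 12.03
position: [0.4577, -0.0327, 0.0243]
tool_rot: [-3.088, -0.009, -0.548]
ft_force: [0.8, 0.7, 0.4]
grip_width: 0.486
grip_force: 0.1
time: 12.37
position: [0.4552, -0.0342, 0.0229]
tool_rot: [-3.089, -0.005, -0.543]
ft_force: [0.4, -0.3, 0.5]
grip_width: 0.613
grip_force: 0.0
t 12.37 p [ 0.4552 -0.0342  0.0229] 
M [[0.94, 0.004, 0.341], [0.002, -1.0, 0.005], [0.341, -0.004, -0.94]] 
F [ 0.4 -0.3  0.5] g 0.6133038384467191 0.0 q [ 1.   -0.12 -0.92  2.39 -0.26  0.49 -1.29]
```

View pics/c8.png

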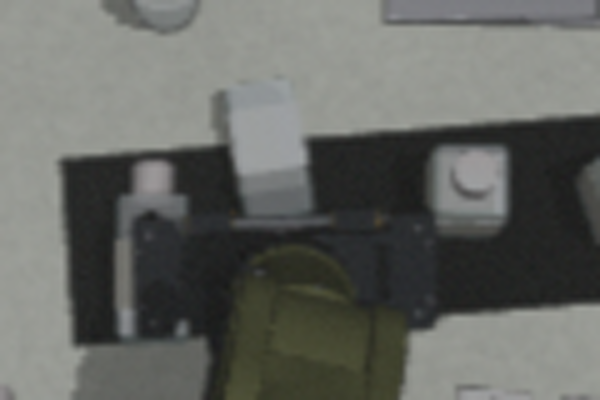

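B slid out to crop (260,85)–(278,205), yawed slightly, with its cap hidden under the gripper. I'll work out the cap from the base edge and axis.

```bash
python3 -c "
from h import *
a=ray('t8',280+260/5,180+83/5,.049);b=ray('t8',280+276/5,180+178/5,.049)
d=(b-a)/np.linalg.norm(b-a);print(a,b,np.linalg.norm(b-a),d,'yaw',np.degrees(np.arctan2(-d[1],-d[0])));c=a+d*.109;print('cap',c,'junc',a+d*.096)
p=[c[0],c[1],.0];print(rel([c[0]+.006,c[1],.1]),rel([c[0]+.006,c[1],.012]))
"
```

```text
[ 0.5579 -0.0278  0.049 ] [ 0.493  -0.0363  0.049 ] 0.06545425883775627 [-0.99153212 -0.12986168  0.        ] yaw 7.461599394811064
cap [ 0.449823   -0.04195492  0.049     ] junc [ 0.46271292 -0.04026672  0.049     ]
[ 0.0268  0.0074 -0.0722] [-0.0033  0.0077  0.0105]
```

```bash
python3 -m handwheel '[{"x":-0.007,"y":0.002,"z":0,"wx":0,"wy":5,"wz":0},{"x":-0.007,"y":0.002,"z":0.004,"wx":0,"wy":10,"wz":0},{"x":-0.007,"y":0.002,"z":0.007,"wx":0,"wy":10,"wz":0},{"x":-0.007,"y":0.002,"z":0.007,"wx":0,"wy":10,"wz":0}]'
python3 -m handwheel '[{"x":0,"y":0,"z":0,"wx":0,"wy":0,"wz":0},{"x":0,"y":0,"z":0,"wx":0,"wy":0,"wz":0},{"x":0,"y":0,"z":0,"wx":0,"wy":0,"wz":0},{"x":0,"y":0,"z":0,"wx":0,"wy":0,"wz":0},{"x":0,"y":0,"z":0,"wx":0,"wy":0,"wz":0},{"x":0,"y":0,"z":0,"wx":0,"wy":0,"wz":0}]' 0 8
python3 -c "
from h import *
st();print(rel([.46,-.045,.14]))
"
```

```text
time: 12.75
position: [0.4794, -0.0398, 0.0211]
tool_rot: [-3.036, -0.007, -0.771]
ft_force: [-7.5, -16.4, 7.3]
grip_width: 0.633
grip_force: 0.5
time: 13.25
position: [0.479, -0.039, 0.0216]
tool_rot: [-3.036, -0.01, -0.768]
ft_force: [-1.2, 0.5, -0.5]
grip_width: 0.494
grip_force: 7.5
t 13.25 p [ 0.479  -0.039   0.0216] 
M [[0.88, 0.008, 0.476], [0.004, -1.0, 0.011], [0.476, -0.008, -0.88]] 
F [-1.2  0.5 -0.5] g 0.4936215483833695 7.54817260618438 q [ 1.5  -0.3  -1.33  2.45 -0.98  0.43 -0.61]
[ 0.0396  0.0049 -0.1132]
```

```bash
python3 -m handwheel '[{"x":0.005,"y":0,"z":-0.01,"wx":0,"wy":-2,"wz":0},{"x":0.01,"y":0,"z":-0.02,"wx":0,"wy":-4,"wz":0},{"x":0.015,"y":0,"z":-0.03,"wx":0,"wy":-7,"wz":0},{"x":0.02,"y":0,"z":-0.04,"wx":0,"wy":-10,"wz":0},{"x":0.025,"y":0,"z":-0.05,"wx":0,"wy":-13,"wz":0}]' 0 10
python3 -c "
from h import *
st();snap('side','s9');snap('top','t9')
a=cv2.imread('pics/s9.png')[130:280,280:430];b=cv2.imread('pics/t9.png')[165:265,280:430]
cv2.imwrite('pics/c9.png',np.hstack([cv2.resize(a,(400,400),interpolation=cv2.INTER_CUBIC),cv2.resize(b,(400,400))]))"
```

```text
time: 13.67
position: [0.4769, -0.04, 0.0781]
tool_rot: [-3.106, -0.01, -0.416]
ft_force: [0.6, 1.4, -1.8]
grip_width: 0.43
grip_force: 10.9
t 13.67 p [ 0.4769 -0.04    0.0781] 
M [[0.965, 0.007, 0.263], [0.005, -1.0, 0.008], [0.263, -0.007, -0.965]] 
F [ 0.6  1.4 -1.8] g 0.43024610967356086 10.924403966782847 q [ 1.49 -0.27 -1.3   2.22 -0.45  0.78 -1.11]
```

View pics/c9.png

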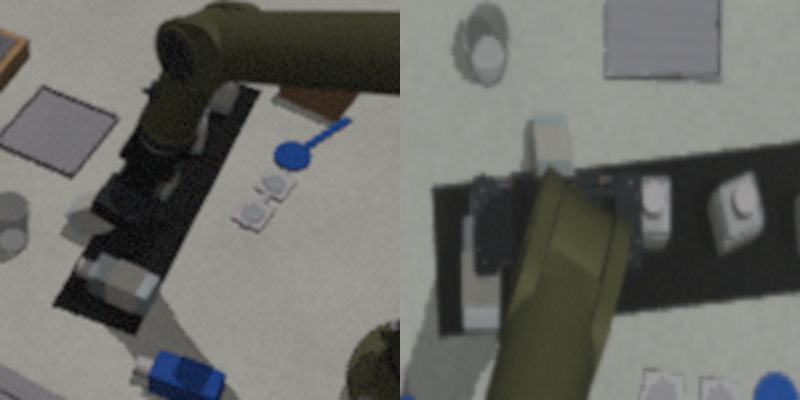

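B is held at its shoulder, its neck end rising and its base out at the top crop (550,125). I'll keep lifting.

```bash
python3 -m handwheel '[{"x":0.006,"y":0,"z":-0.01,"wx":0,"wy":-2,"wz":0},{"x":0.012,"y":0,"z":-0.02,"wx":0,"wy":-5,"wz":0},{"x":0.018,"y":0,"z":-0.03,"wx":0,"wy":-8,"wz":0},{"x":0.024,"y":0,"z":-0.04,"wx":0,"wy":-11,"wz":0},{"x":0.03,"y":0,"z":-0.05,"wx":0,"wy":-14,"wz":0},{"x":0.03,"y":0,"z":-0.055,"wx":0,"wy":-15,"wz":0},{"x":0.03,"y":0,"z":-0.055,"wx":0,"wy":-15,"wz":0}]' 0 10
python3 -c "
from h import *
st();snap('side','s10');snap('wrist','w10')
a=cv2.imread('pics/s10.png')[130:280,280:430];b=cv2.imread('pics/w10.png')
cv2.imwrite('pics/c10.png',np.hstack([cv2.resize(a,(400,400),interpolation=cv2.INTER_CUBIC),cv2.resize(b,(400,400))]))"
```

```text
time: 14.35
position: [0.4922, -0.0385, 0.1372]
tool_rot: [-3.128, -0.014, -0.01]
ft_force: [-0.5, 0.3, -3.4]
grip_width: 0.316
grip_force: 10.0
t 14.35 p [ 0.4922 -0.0385  0.1372] 
M [[1.0, 0.009, 0.006], [0.009, -1.0, 0.014], [0.007, -0.014, -1.0]] 
F [-0.5  0.3 -3.4] g 0.3160932191182559 9.993254989385605 q [ 1.24  0.23 -1.31  1.91  0.23  1.17 -1.71]
```

View pics/c10.png

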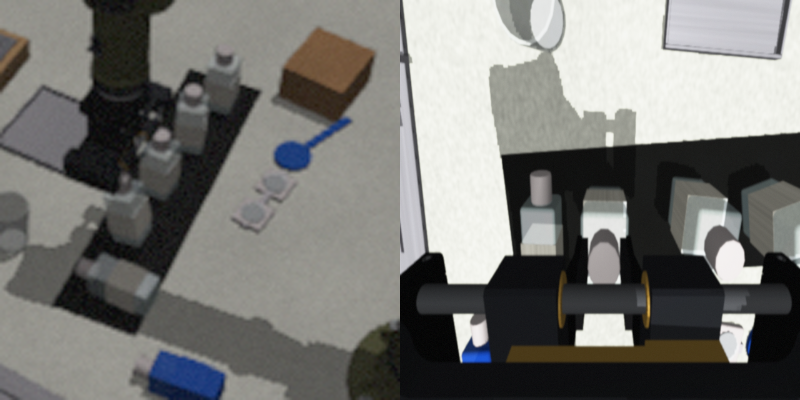

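B now hangs upright by its cap (27 mm wide, side crop (128,210)). I'll lower it onto the mat, watching the force.

```bash
python3 -m handwheel '[{"x":-0.008,"y":0.004,"z":0,"wx":0,"wy":0,"wz":0},{"x":-0.016,"y":0.008,"z":0,"wx":0,"wy":0,"wz":0},{"x":-0.025,"y":0.011,"z":0,"wx":0,"wy":0,"wz":0},{"x":-0.025,"y":0.011,"z":0,"wx":0,"wy":0,"wz":0},{"x":-0.025,"y":0.011,"z":0.008,"wx":0,"wy":0,"wz":0},{"x":-0.025,"y":0.011,"z":0.016,"wx":0,"wy":0,"wz":0},{"x":-0.025,"y":0.011,"z":0.024,"wx":0,"wy":0,"wz":0},{"x":-0.025,"y":0.011,"z":0.03,"wx":0,"wy":0,"wz":0},{"x":-0.025,"y":0.011,"z":0.03,"wx":0,"wy":0,"wz":0}]'
python3 -m handwheel '[{"x":0,"y":0,"z":0.002,"wx":0,"wy":0,"wz":0},{"x":0,"y":0,"z":0.004,"wx":0,"wy":0,"wz":0},{"x":0,"y":0,"z":0.004,"wx":0,"wy":0,"wz":0}]'
python3 -m handwheel '[{"x":0,"y":0,"z":0.002,"wx":0,"wy":0,"wz":0},{"x":0,"y":0,"z":0.002,"wx":0,"wy":0,"wz":0},{"x":0,"y":0,"z":0.002,"wx":0,"wy":0,"wz":0}]'
```

```text
time: 15.2
position: [0.468, -0.0519, 0.1075]
tool_rot: [-3.133, -0.01, -0.014]
ft_force: [0.0, 0.2, 0.4]
grip_width: 0.317
grip_force: 10.0
time: 15.45
position: [0.4691, -0.0517, 0.105]
tool_rot: [-3.133, -0.01, -0.016]
ft_force: [-0.9, -2.3, 8.4]
grip_width: 0.317
grip_force: 10.0
time: 15.7
position: [0.4696, -0.0517, 0.1033]
tool_rot: [-3.133, -0.01, -0.018]
ft_force: [0.7, -1.6, 10.5]
grip_width: 0.319
grip_force: 10.0
```

```bash
python3 -m handwheel '[{"x":0,"y":0,"z":-0.001,"wx":0,"wy":0,"wz":0},{"x":0,"y":0,"z":-0.001,"wx":0,"wy":0,"wz":0},{"x":0,"y":0,"z":-0.001,"wx":0,"wy":0,"wz":0},{"x":0,"y":0,"z":-0.01,"wx":0,"wy":0,"wz":0},{"x":0,"y":0,"z":-0.03,"wx":0,"wy":0,"wz":0},{"x":0,"y":0,"z":-0.06,"wx":0,"wy":0,"wz":0},{"x":0,"y":0,"z":-0.08,"wx":0,"wy":0,"wz":0},{"x":0,"y":0,"z":-0.08,"wx":0,"wy":0,"wz":0}]' 0.055 8
python3 -m handwheel '[{"x":0.02,"y":-0.04,"z":0,"wx":0,"wy":0,"wz":0},{"x":0.03,"y":-0.08,"z":0,"wx":0,"wy":0,"wz":0},{"x":0.03,"y":-0.095,"z":0,"wx":0,"wy":0,"wz":0},{"x":0.03,"y":-0.095,"z":0,"wx":0,"wy":0,"wz":0},{"x":0.03,"y":-0.095,"z":0,"wx":0,"wy":0,"wz":0}]'
python3 -c "
from h import *
st();snap('wrist','w11');snap('top','t11');snap('side','s11')
print(rel([.4985,.044,.10]),rel([.4985,.044,.010]))
for p in ([.512,.044,.035],[.487,.044,.04]): print(proj('w11',p),proj('t11',p),proj('t0',p))
g=cv2.imread('pics/w11.png').mean(2)
"
```

```text
time: 16.37
position: [0.4688, -0.0526, 0.1852]
tool_rot: [-3.137, -0.009, -0.02]
ft_force: [0.5, -0.6, 0.3]
grip_width: 0.63
grip_force: 0.0
time: 16.78
position: [0.4951, 0.0445, 0.1821]
tool_rot: [-3.132, -0.015, -0.009]
ft_force: [0.2, -0.5, -0.6]
grip_width: 0.634
grip_force: 0.0
t 16.78 p [0.4951 0.0445 0.1821] 
M [[1.0, 0.01, 0.006], [0.01, -1.0, 0.009], [0.006, -0.009, -1.0]] 
F [ 0.2 -0.5 -0.6] g 0.6337638643187838 0.0 q [ 1.12  0.17 -1.34  1.85  0.16  1.25 -1.83]
[ 0.0025 -0.0022  0.0824] [ 0.0019 -0.0016  0.1724]
[328.6 168.5] [310.9 211.5] [310.9 211.5]
[328.3 195.1] [311.1 218.6] [311.1 218.6]
```

```bash
python3 -c "
from h import *
g=cv2.imread('pics/w11.png').mean(2).astype(int)
for r in (170,180,188,205): print(r,g[r,270:390:4])
for c in (322,328,334): print(c,g[140:230:3,c])
"
```

```text
170 [ 15  14  16  19  15  16  17  17  16  16  80 130 129 125 120 120 114  57
  15  14  14  15  16  28  29  28  29  29  29  29]
180 [ 14  27  30  28  30  28  25  20  16  16  90 142 155 161 155 142 120  48
  27  27  26  23  26  28  29  27  27  21  15  18]
188 [ 17  20  26  28  27  27  20  15  40  57 102 144 156 158 152 136 113  63
  58  31  28  27  29  27  27  27  28  18  16  15]
205 [ 18  15  18  28  27  29  20  46 154 161 162 162 162 162 161 163 160 163
 167 116  28  27  26  27  27  27  29  14  13  15]
322 [158 153 155  63  17  17  18  16  35  87 125 158 158 158 159 160 158 157
 145 101 150 161 162 162 177 202 201 203 202 203]
328 [155 155 157  52  18  14  15  15  31  87 118 151 150 149 148 147 146 144
 131  96 148 161 161 161 172 204 202 203 202 203]
334 [154 156 158  44  16  17  16  17  16  79 114 126 123 121 121 118 113 165
  98  87 146 163 161 161 170 201 202 203 202 202]
```

The profile puts A's cap at wrist columns 310–337 and rows 167–195, so about (0.4995, 0.048). B now stands close by, so I'll tilt the gripper outward to clear it.

```bash
python3 -m handwheel '[{"x":0,"y":-0.003,"z":0,"wx":0,"wy":-7,"wz":0},{"x":0,"y":-0.006,"z":0,"wx":0,"wy":-14,"wz":0},{"x":0,"y":-0.0065,"z":0,"wx":0,"wy":-21,"wz":0},{"x":0,"y":-0.0065,"z":0,"wx":0,"wy":-28,"wz":0},{"x":0,"y":-0.0065,"z":0,"wx":0,"wy":-35,"wz":0},{"x":0,"y":-0.0065,"z":0,"wx":0,"wy":-40,"wz":0},{"x":0,"y":-0.0065,"z":0,"wx":0,"wy":-40,"wz":0},{"x":0,"y":-0.0065,"z":0,"wx":0,"wy":-40,"wz":0}]'
python3 -c "
from h import *
st();print(rel([.495,.051,.05]),rel([.495,.051,.013]))"
```

```text
time: 17.6
position: [0.496, 0.0483, 0.181]
tool_rot: [-2.949, -0.01, 1.064]
ft_force: [-0.5, -0.3, 0.4]
grip_width: 0.635
grip_force: 0.0
t 17.6 p [0.496  0.0483 0.181 ] 
M [[0.77, 0.003, -0.639], [0.008, -1.0, 0.004], [-0.639, -0.009, -0.77]] 
F [-0.5 -0.3  0.4] g 0.6348995022044416 0.0 q [ 0.52  0.8  -1.01  1.33  0.34  1.98 -2.08]
[ 0.0829 -0.0016  0.1015] [ 0.1065 -0.0013  0.13  ]
```

```bash
python3 -m handwheel '[{"x":0.02,"y":-0.002,"z":0.025,"wx":0,"wy":0,"wz":0},{"x":0.04,"y":-0.002,"z":0.05,"wx":0,"wy":0,"wz":0},{"x":0.06,"y":-0.002,"z":0.074,"wx":0,"wy":0,"wz":0},{"x":0.083,"y":-0.002,"z":0.101,"wx":0,"wy":0,"wz":0},{"x":0.083,"y":-0.002,"z":0.101,"wx":0,"wy":0,"wz":0},{"x":0.083,"y":-0.002,"z":0.101,"wx":0,"wy":0,"wz":0}]'
python3 -c "
from h import *
st();print(rel([.495,.051,.013]))"
```

```text
time: 18.1
position: [0.4946, 0.051, 0.0537]
tool_rot: [-2.951, -0.011, 1.061]
ft_force: [0.1, 0.4, 1.0]
grip_width: 0.632
grip_force: 0.0
t 18.1 p [0.4946 0.051  0.0537] 
M [[0.771, 0.005, -0.637], [0.008, -1.0, 0.002], [-0.637, -0.007, -0.771]] 
F [0.1 0.4 1. ] g 0.6323950806686433 0.0 q [ 0.5   0.92 -0.95  1.42  0.42  1.8  -2.08]
[0.0262 0.0003 0.0311]
```

```bash
python3 -m handwheel '[{"x":0.013,"y":0,"z":0.016,"wx":0,"wy":0,"wz":0},{"x":0.026,"y":0,"z":0.031,"wx":0,"wy":0,"wz":0},{"x":0.026,"y":0,"z":0.031,"wx":0,"wy":0,"wz":0},{"x":0.026,"y":0,"z":0.031,"wx":0,"wy":0,"wz":0}]'
python3 -m handwheel '[{"x":0,"y":0,"z":0,"wx":0,"wy":0,"wz":0},{"x":0,"y":0,"z":0,"wx":0,"wy":0,"wz":0},{"x":0,"y":0,"z":0,"wx":0,"wy":0,"wz":0},{"x":0,"y":0,"z":0,"wx":0,"wy":0,"wz":0},{"x":0,"y":0,"z":0,"wx":0,"wy":0,"wz":0},{"x":0,"y":0,"z":0,"wx":0,"wy":0,"wz":0}]' 0 8
python3 -c "
from h import *
st()"
```

```text
time: 18.43
position: [0.4957, 0.0522, 0.0129]
tool_rot: [-2.951, -0.012, 1.062]
ft_force: [-0.5, -0.7, 0.3]
grip_width: 0.634
grip_force: 0.0
time: 18.93
position: [0.496, 0.0524, 0.0123]
tool_rot: [-2.951, -0.012, 1.061]
ft_force: [0.3, -0.1, 1.0]
grip_width: 0.316
grip_force: 8.0
t 18.93 p [0.496  0.0524 0.0123] 
M [[0.771, 0.006, -0.637], [0.009, -1.0, 0.002], [-0.637, -0.008, -0.771]] 
F [ 0.3 -0.1  1. ] g 0.31625438596540695 7.9983678556163795 q [ 0.48  0.97 -0.93  1.43  0.45  1.74 -2.08]
```

```bash
python3 -m handwheel '[{"x":-0.008,"y":0,"z":-0.01,"wx":0,"wy":0,"wz":0},{"x":-0.016,"y":0,"z":-0.02,"wx":0,"wy":0,"wz":0},{"x":-0.024,"y":0,"z":-0.03,"wx":0,"wy":0,"wz":0},{"x":-0.032,"y":-0.002,"z":-0.04,"wx":0,"wy":0,"wz":0},{"x":-0.04,"y":-0.003,"z":-0.05,"wx":0,"wy":0,"wz":0},{"x":-0.05,"y":-0.003,"z":-0.06,"wx":0,"wy":0,"wz":0},{"x":-0.06,"y":-0.003,"z":-0.07,"wx":0,"wy":4,"wz":0},{"x":-0.07,"y":-0.003,"z":-0.08,"wx":0,"wy":8,"wz":0},{"x":-0.08,"y":-0.003,"z":-0.09,"wx":0,"wy":12,"wz":0},{"x":-0.09,"y":-0.003,"z":-0.098,"wx":0,"wy":16,"wz":0}]'
python3 -m handwheel '[{"x":0,"y":0,"z":0,"wx":0,"wy":5,"wz":0},{"x":0,"y":0,"z":0,"wx":0,"wy":10,"wz":0},{"x":0,"y":0,"z":0,"wx":0,"wy":15,"wz":0},{"x":0,"y":0,"z":0,"wx":0,"wy":20,"wz":0},{"x":0,"y":0,"z":0,"wx":0,"wy":24,"wz":0},{"x":0,"y":0,"z":0,"wx":0,"wy":24,"wz":0},{"x":0,"y":0,"z":0,"wx":0,"wy":24,"wz":0},{"x":0,"y":0,"z":0,"wx":0,"wy":24,"wz":0}]'
python3 -c "
from h import *
st();print(rel([.458,.056,.11]));snap('side','s12')
for z in (.003,.123): print(proj('s12',[.487,.055,z]))
g=cv2.imread('pics/s12.png').mean(2).astype(int);b=proj('s12',ctrl.get_state()['position']).astype(int);print(b)
for r in range(b[1]-4,b[1]+56,4): print(r,g[r,b[0]-28:b[0]+28:3])"
```

```text
time: 19.77
position: [0.4891, 0.0549, 0.1464]
tool_rot: [-3.071, -0.012, 0.634]
ft_force: [0.6, -0.7, -1.5]
grip_width: 0.32
grip_force: 9.6
time: 20.43
position: [0.489, 0.0539, 0.1454]
tool_rot: [-3.135, -0.007, -0.01]
ft_force: [0.3, -1.4, -2.3]
grip_width: 0.32
grip_force: 8.0
t 20.43 p [0.489  0.0539 0.1454] 
M [[1.0, 0.005, 0.007], [0.005, -1.0, 0.007], [0.007, -0.007, -1.0]] 
F [ 0.3 -1.4 -2.3] g 0.3200773730699916 7.999526560306549 q [ 1.07  0.22 -1.33  1.91  0.22  1.18 -1.9 ]
[-0.0312 -0.002   0.0352]
[314.6 236.4]
[314.1 216.9]
[313 212]
208 [ 96  98  32  28  26  17  23  19  26  26  35  29  31  25  78 109 131 122
  96]
212 [ 89  75 112  24  14  12  29  41  39  20  90  86  58  46  80  86  83  89
  72]
216 [106  85 136 145 138  91  10  11  11  12  91 126  43  46  74  73  77  74
  58]
220 [112 113 140 145 145 147 140  84  61  76 111  73  27  16  62  73  77  69
  25]
224 [ 93 128 145 147 143 141  83  73  73  78  80  61  22  22  17  22  51  25
  25]
228 [147 143 147 148 149 127  83  75  73  75  63  16  22  22  29  28  25  33
  18]
232 [147 145 150 149 114  94 130  65  56  66  18  26  28  26  25  28  21  25
  26]
236 [149 150 148 135  92  93  78  18  23  16  25  26  30  24  32  21  26  25
  29]
240 [129 111  90  93  92  90  16  18  17  13  26  27  25  27  20  17  27  12
 130]
244 [ 93  92  95  91  93  44  15  15  21  24  18  25  28  28  25  16  24  90
 147]
248 [ 94  93  94  93  95  93  93  93  68  20  21  14  18  28  29  25  30 145
 150]
252 [94 92 92 96 92 97 96 93 95 94 95 89 56 12 18 26 92 92 94]
256 [88 94 92 90 95 94 92 96 92 95 94 96 95 95 93 82 94 94 93]
260 [93 94 89 92 93 95 98 95 93 93 94 93 92 95 92 96 92 97 91]
264 [149 149 119  95 108 150 123 119  96  96  93  96  94  96  94  95 144 114
  73]
```

```bash
python3 -m handwheel '[{"x":-0.01,"y":0,"z":0,"wx":0,"wy":0,"wz":0},{"x":-0.02,"y":-0.001,"z":0,"wx":0,"wy":0,"wz":0},{"x":-0.03,"y":-0.002,"z":0,"wx":0,"wy":0,"wz":0},{"x":-0.03,"y":-0.002,"z":0.008,"wx":0,"wy":0,"wz":0},{"x":-0.03,"y":-0.002,"z":0.016,"wx":0,"wy":0,"wz":0},{"x":-0.03,"y":-0.002,"z":0.024,"wx":0,"wy":0,"wz":0},{"x":-0.03,"y":-0.002,"z":0.032,"wx":0,"wy":0,"wz":0},{"x":-0.03,"y":-0.002,"z":0.036,"wx":0,"wy":0,"wz":0},{"x":-0.03,"y":-0.002,"z":0.036,"wx":0,"wy":0,"wz":0}]'
python3 -m handwheel '[{"x":0,"y":0,"z":0.002,"wx":0,"wy":0,"wz":0},{"x":0,"y":0,"z":0.004,"wx":0,"wy":0,"wz":0},{"x":0,"y":0,"z":0.004,"wx":0,"wy":0,"wz":0}]'
python3 -m handwheel '[{"x":0,"y":0,"z":0.002,"wx":0,"wy":0,"wz":0},{"x":0,"y":0,"z":0.002,"wx":0,"wy":0,"wz":0},{"x":0,"y":0,"z":0.002,"wx":0,"wy":0,"wz":0}]'
```

```text
time: 21.23
position: [0.4587, 0.0579, 0.108]
tool_rot: [-3.129, -0.011, -0.007]
ft_force: [0.6, -0.4, -1.8]
grip_width: 0.321
grip_force: 8.0
time: 21.48
position: [0.4598, 0.0572, 0.1051]
tool_rot: [-3.133, -0.009, -0.013]
ft_force: [-0.2, 0.6, -1.3]
grip_width: 0.317
grip_force: 8.0
time: 21.73
position: [0.4612, 0.0573, 0.1043]
tool_rot: [-3.133, -0.009, -0.018]
ft_force: [0.7, 1.4, 4.9]
grip_width: 0.317
grip_force: 8.0
```

```bash
python3 -m handwheel '[{"x":0,"y":0,"z":0.0015,"wx":0,"wy":0,"wz":0},{"x":0,"y":0,"z":0.0015,"wx":0,"wy":0,"wz":0},{"x":0,"y":0,"z":0.0015,"wx":0,"wy":0,"wz":0}]'
python3 -m handwheel '[{"x":0,"y":0,"z":-0.001,"wx":0,"wy":0,"wz":0},{"x":0,"y":0,"z":-0.001,"wx":0,"wy":0,"wz":0},{"x":0,"y":0,"z":-0.001,"wx":0,"wy":0,"wz":0},{"x":0,"y":0,"z":-0.01,"wx":0,"wy":0,"wz":0},{"x":0,"y":0,"z":-0.03,"wx":0,"wy":0,"wz":0},{"x":0,"y":0,"z":-0.06,"wx":0,"wy":0,"wz":0},{"x":0,"y":0,"z":-0.09,"wx":0,"wy":0,"wz":0},{"x":0.03,"y":0,"z":-0.12,"wx":0,"wy":0,"wz":0},{"x":0.07,"y":0,"z":-0.15,"wx":0,"wy":0,"wz":0},{"x":0.1,"y":-0.01,"z":-0.18,"wx":0,"wy":0,"wz":0}]' 0.055 8
python3 -m handwheel '[{"x":0.04,"y":-0.04,"z":0,"wx":0,"wy":0,"wz":0},{"x":0.06,"y":-0.08,"z":-0.02,"wx":0,"wy":0,"wz":0},{"x":0.06,"y":-0.12,"z":-0.04,"wx":0,"wy":0,"wz":0},{"x":0.06,"y":-0.16,"z":-0.04,"wx":0,"wy":0,"wz":0},{"x":0.06,"y":-0.2,"z":-0.04,"wx":0,"wy":0,"wz":0},{"x":0.06,"y":-0.23,"z":-0.04,"wx":0,"wy":0,"wz":0},{"x":0.06,"y":-0.23,"z":-0.04,"wx":0,"wy":0,"wz":0}]' 0.085
python3 -c "
from h import *
st();snap('side','s13');snap('top','t13');snap('wrist','w13')
a=cv2.imread('pics/s13.png')[100:270,250:450];b=cv2.imread('pics/t13.png')[130:265,190:460]
cv2.imwrite('pics/c13.png',np.hstack([cv2.resize(a,(400,600),interpolation=cv2.INTER_CUBIC),np.vstack([cv2.resize(b,(400,250),interpolation=cv2.INTER_CUBIC),cv2.resize(cv2.imread('pics/w13.png'),(400,350))])]))"
```

```text
time: 21.98
position: [0.462, 0.0573, 0.1033]
tool_rot: [-3.133, -0.009, -0.021]
ft_force: [1.6, 1.4, 7.3]
grip_width: 0.322
grip_force: 8.0
time: 22.82
position: [0.5443, 0.0585, 0.2717]
tool_rot: [3.137, -0.003, 0.02]
ft_force: [-0.2, -0.7, 2.6]
grip_width: 0.629
grip_force: 0.0
time: 23.4
position: [0.5973, 0.302, 0.3102]
tool_rot: [-3.129, -0.027, -0.007]
ft_force: [-2.3, -0.6, 0.7]
grip_width: 0.96
grip_force: 0.0
t 23.4 p [0.5973 0.302  0.3102] 
M [[1.0, 0.017, 0.004], [0.017, -1.0, 0.013], [0.005, -0.013, -1.0]] 
F [-2.3 -0.6  0.7] g 0.9597603223688743 0.0 q [ 0.22  0.56 -1.14  1.23  0.5   1.63 -2.37]
```

View pics/c13.png

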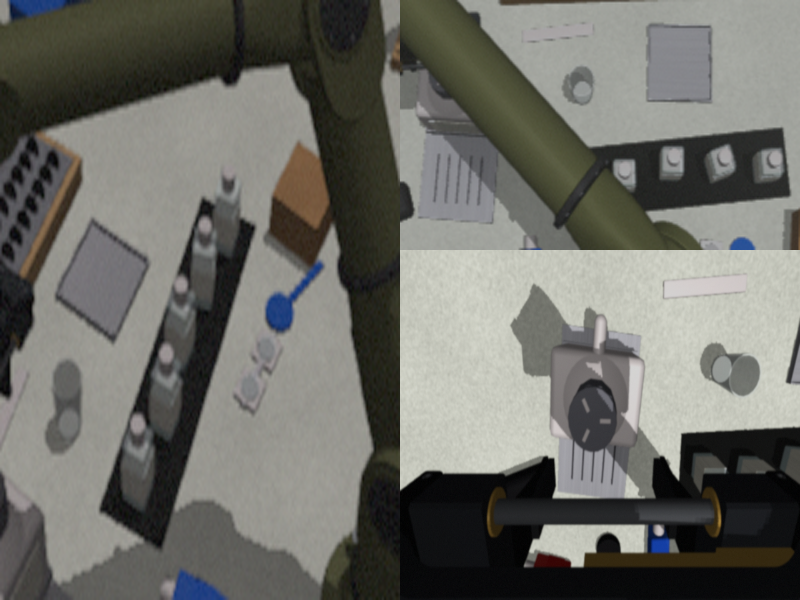

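All five bottles stand on the mat (side crop x 130–230). In the wrist view the jug cap is near (309,186), and the fingers are over it. I'll locate its centre by segmentation.

```bash
cat > cap.py <<'E'
from h import *
import sys
def blob(fn,u,v,th):
    g=cv2.imread(f'pics/{fn}.png').mean(2);m=(g<th).astype(np.uint8);m[245:]=0
    m=cv2.morphologyEx(m,cv2.MORPH_CLOSE,np.ones((5,5)))
    n,l,s,c=cv2.connectedComponentsWithStats(m);k=l[v,u];print(s[k],c[k].round(1))
    p=np.argwhere(l==k)[:,::-1].astype(np.float32);return cv2.fitEllipse(cv2.convexHull(p))
E
python3 -c "
from cap import *
g=cv2.imread('pics/w13.png').mean(2).astype(int)
print(g[186,260:360:5]);print(g[130:240:5,309])
st()
for th in (70,85,100):
  e=blob('w13',309,190,th);print(th,e,ray('w13',*e[0],.228))
for z in(.205,.228,.182): print(proj('w13',[.6025,.306,z]))
" 
```

```text
[121 105  67  59  60  59  59  61  71  59  60  59  57  59  57  56  57  52
 100 149]
[169 176 112 112  27  34  61  61  59  59  58  59  57  59  57  58  58  55
  57  57  68  79]
t 23.55 p [0.6006 0.2938 0.3101] 
M [[1.0, 0.009, 0.006], [0.009, -1.0, 0.007], [0.006, -0.007, -1.0]] 
F [ 0.5 -0.9  0.1] g 0.9740185978369015 0.0 q [ 0.23  0.55 -1.14  1.24  0.5   1.63 -2.37]
[ 269  147   78   84 4348] [307.3 189.8]
70 ((308.50189208984375, 189.19554138183594), (77.11508178710938, 84.15538024902344), 14.11365795135498) [0.6134 0.3119 0.228 ]
[ 269  147   79   98 4787] [307.5 190.6]
85 ((306.15435791015625, 200.28138732910156), (79.32413482666016, 110.6023178100586), 12.672412872314453) [0.6045 0.3137 0.228 ]
[ 268  145  112  100 6574] [316.5 193.9]
100 ((322.5739440917969, 203.09823608398438), (114.43101501464844, 129.6761016845703), 17.016159057617188) [0.6023 0.3009 0.228 ]
[317.1 194.4]
[316.1 202.8]
[318.  187.3]
```

```bash
python3 -c "
from cap import *
snap('wrist','w14');st();snap('top','t14')
g=cv2.imread('pics/w14.png').mean(2)
m=((g>45)&(g<78)).astype(np.uint8);m[250:]=0
m=cv2.morphologyEx(m,cv2.MORPH_CLOSE,np.ones((7,7)));m=cv2.morphologyEx(m,cv2.MORPH_OPEN,np.ones((9,9)))
n,l,s,c=cv2.connectedComponentsWithStats(m)
for k in range(1,n):
  if s[k][4]>1500: print(s[k],c[k]);
k=l[200,315];p=np.argwhere(l==k)[:,::-1].astype(np.float32);h=cv2.convexHull(p);e=cv2.fitEllipse(h);print(e,ray('w14',*e[0],.228))
q=cv2.minEnclosingCircle(p);print(q,ray('w14',*q[0],.228))
for a in ([.6025,.306,.228],[.6325,.306,.228],[.6025,.336,.228],[.5725,.306,.228],[.6025,.276,.228]):print(proj('w14',a))
print(g[130:260:4,315].astype(int));print(g[200,255:375:4].astype(int))
"
```

```text
t 23.6 p [0.6017 0.2918 0.3102] 
M [[1.0, 0.005, 0.007], [0.005, -1.0, 0.006], [0.007, -0.006, -1.0]] 
F [-0.1 -1.  -0.4] g 0.9726442983918591 0.0 q [ 0.23  0.55 -1.14  1.24  0.5   1.63 -2.37]
[ 265  153   78   79 4878] [304.37904879 192.52050021]
((304.2485046386719, 191.5501708984375), (77.8479232788086, 83.7794418334961), 18.9218807220459) [0.6131 0.3119 0.228 ]
((302.69049072265625, 191.23333740234375), 42.900184631347656) [0.6134 0.3131 0.228 ]
[311.9 204.7]
[311.7 166.9]
[273.6 204.3]
[312.1 240. ]
[350.3 205. ]
[169 177 180 182 114  66  29  64  91  64  59  60  60  59  58  58  66  89
  59  59  56  58  56  57  55  89 158 158 158 157 156 159 157]
[121 119 117  58  58  58  59  59  58  57  59  58  61  59  57  69  82  84
  82  79  57  58  89  95 100 118 118 119 193 202]
```

```bash
python3 -m handwheel '[{"x":0,"y":0,"z":0,"wx":0,"wy":0,"wz":0},{"x":0,"y":0,"z":0,"wx":0,"wy":0,"wz":0},{"x":0,"y":0,"z":0,"wx":0,"wy":0,"wz":0},{"x":0,"y":0,"z":0,"wx":0,"wy":0,"wz":0},{"x":0,"y":0,"z":0,"wx":0,"wy":0,"wz":0}]'
cat >> cap.py <<'E'
def seg(fn,lo,hi,box,k=5):
    g=cv2.imread(f'pics/{fn}.png').mean(2);x0,y0,x1,y1=box;m=np.zeros(g.shape,np.uint8)
    m[y0:y1,x0:x1]=((g>lo)&(g<hi))[y0:y1,x0:x1];m=cv2.morphologyEx(m,cv2.MORPH_CLOSE,np.ones((k,k)));m=cv2.morphologyEx(m,cv2.MORPH_OPEN,np.ones((k,k)))
    n,l,s,c=cv2.connectedComponentsWithStats(m);j=1+s[1:,4].argmax();return s[j],c[j].round(1)
E
python3 -c "
from cap import *
snap('wrist','w15');st()
s,c=seg('w15',45,78,(240,130,370,250));print(s,c,ray('w15',*c,.228))
g=cv2.imread('pics/t0.png').mean(2).astype(int)
for r in range(156,190,2): print(r,g[r,204:240:2])
g=cv2.imread('pics/s0.png').mean(2).astype(int)
for r in range(228,262,3): print(r,g[r,228:264:2])
for p in ([.6025,.306,.228],[.612,.312,.228],[.612,.312,.182]): print(proj('t0',p),proj('s0',p))
"
```

```text
time: 24.07
position: [0.6017, 0.292, 0.311]
tool_rot: [-3.134, -0.007, -0.012]
ft_force: [0.2, 0.0, 0.4]
grip_width: 0.972
grip_force: 0.0
t 24.12 p [0.6017 0.2922 0.311 ] 
M [[1.0, 0.005, 0.008], [0.005, -1.0, 0.008], [0.008, -0.008, -1.0]] 
F [0.6 0.2 0.5] g 0.977320013423572 0.0 q [ 0.23  0.55 -1.14  1.23  0.5   1.63 -2.37]
[ 263  158   77   75 4331] [301.1 195.2] [0.6112 0.3125 0.228 ]
156 [150 146 146 148 147 145 145 142 145 146 141 138 144 117  74 107 143 143]
158 [146 146 148 146 148 146 147 146 146 145 135 141 142 110  73  80 136 144]
160 [145 129 117 122 131 124 121 114 110 123 123 142 140  98  74  74 127 146]
162 [135 149 148 148 134  97  93  94  92  93  93 121 129 123 126 130 138 136]
164 [132 151 151 139  96  99 130  96  94  93  94  94 121 131 131 134 145 151]
166 [138 150 150 112  93  94 118 100  92  93  93  93  83 126 134 133 133 148]
168 [140 150 146  96  93  93  95  94  93 101 104 110  91  93 136 136 132 136]
170 [142 151 146  95  92  93  93  96  95 108 115 104  91  57 130 139 135 134]
172 [145 151 149  96  93  94 124 100  94  95  93  95  72  47 109 138 136 135]
174 
[... 939 characters left out ...]
6 135 137  90  76  72  78  76 102  75  79  77  48 132 135 136 131 126]
243 [133 127 125 103  73  77  78  76  77 103  72  45  35 102 119 124 136 136]
246 [101 119 127 112  28  41  56  62  52  38  38  34  38 103 126 122 125 136]
249 [ 56  57 104 104  56  41  34  33  37  30  24  32  42 124 131 127 120 136]
252 [ 69 118  99  82  85  60  34  31  31  33  39  54  94 130 129 127 120 132]
255 [136 132  92  82  83  87  91  91  92  90  91 125 136 132 126 124 114 117]
258 [136 136  98  84  85  84  89  89 103 125 135 133 131 127 125 120 108  70]
261 [136 136 138 120 111  98 104 124 129 131 132 128 126 124 111 100  63  88]
[220.4 171.2] [245.8 237.5]
[218.4 168.2] [242.4 237.7]
[221.8 172.5] [244.3 246. ]
```

Three cameras agree on a cap centre of about (0.609, 0.311). I'll descend round it and close.

```bash
python3 -m handwheel '[{"x":0.0063,"y":-0.018,"z":0.0,"wx":0,"wy":0,"wz":0},{"x":0.0063,"y":-0.018,"z":0.02,"wx":0,"wy":0,"wz":0},{"x":0.0063,"y":-0.018,"z":0.05,"wx":0,"wy":0,"wz":0},{"x":0.0063,"y":-0.018,"z":0.08,"wx":0,"wy":0,"wz":0},{"x":0.0063,"y":-0.018,"z":0.1,"wx":0,"wy":0,"wz":0},{"x":0.0063,"y":-0.018,"z":0.115,"wx":0,"wy":0,"wz":0},{"x":0.0063,"y":-0.018,"z":0.123,"wx":0,"wy":0,"wz":0},{"x":0.0063,"y":-0.018,"z":0.123,"wx":0,"wy":0,"wz":0},{"x":0.0063,"y":-0.018,"z":0.123,"wx":0,"wy":0,"wz":0}]' 0.087
python3 -m handwheel '[{"x":0,"y":0,"z":0,"wx":0,"wy":0,"wz":0},{"x":0,"y":0,"z":0,"wx":0,"wy":0,"wz":0},{"x":0,"y":0,"z":0,"wx":0,"wy":0,"wz":0},{"x":0,"y":0,"z":0,"wx":0,"wy":0,"wz":0},{"x":0,"y":0,"z":0,"wx":0,"wy":0,"wz":0},{"x":0,"y":0,"z":0,"wx":0,"wy":0,"wz":0}]' 0 20
python3 -c "
from h import *
st();print(np.round(ctrl.get_state()['torque'],2))"
```

```text
time: 24.87
position: [0.6089, 0.312, 0.1889]
tool_rot: [-3.133, -0.009, -0.013]
ft_force: [-0.0, 0.5, 0.8]
grip_width: 0.998
grip_force: 0.0
time: 25.37
position: [0.6087, 0.3123, 0.1886]
tool_rot: [-3.133, -0.009, -0.013]
ft_force: [-0.1, 0.2, 1.3]
grip_width: 0.697
grip_force: 20.0
t 25.37 p [0.6087 0.3123 0.1886] 
M [[1.0, 0.006, 0.008], [0.006, -1.0, 0.009], [0.008, -0.009, -1.0]] 
F [-0.1  0.2  1.3] g 0.6971613384428593 19.997683439705725 q [ 0.21  0.64 -1.09  1.39  0.56  1.44 -2.43]
[ 0.26  0.02 -0.04]
```

```bash
python3 -m handwheel '[{"x":0,"y":0,"z":0,"wx":0,"wy":0,"wz":0},{"x":0,"y":0,"z":0,"wx":0,"wy":0,"wz":0},{"x":0,"y":0,"z":0.003,"wx":0,"wy":0,"wz":0},{"x":0,"y":0,"z":0.006,"wx":0,"wy":0,"wz":0},{"x":0,"y":0,"z":0.009,"wx":0,"wy":0,"wz":0},{"x":0,"y":0,"z":0.012,"wx":0,"wy":0,"wz":0},{"x":0,"y":0,"z":0.014,"wx":0,"wy":0,"wz":0},{"x":0,"y":0,"z":0.014,"wx":0,"wy":0,"wz":0},{"x":0,"y":0,"z":0.014,"wx":0,"wy":0,"wz":0}]' 0 60
python3 -c "
from h import *
st();print(np.round(ctrl.get_state()['torque'],2))"
```

```text
time: 26.12
position: [0.6088, 0.3123, 0.1778]
tool_rot: [-3.133, -0.009, -0.015]
ft_force: [-4.9, -2.4, 16.9]
grip_width: 0.687
grip_force: 60.0
t 26.12 p [0.6088 0.3123 0.1778] 
M [[1.0, 0.006, 0.01], [0.005, -1.0, 0.008], [0.01, -0.008, -1.0]] 
F [-4.9 -2.4 16.9] g 0.6871179950489682 59.9977663304162 q [ 0.21  0.64 -1.09  1.4   0.57  1.42 -2.44]
[-0.56  0.92 -0.05]
```

```bash
python3 -m handwheel '[{"x":0,"y":0,"z":0,"wx":0,"wy":0,"wz":-4},{"x":0,"y":0,"z":0,"wx":0,"wy":0,"wz":-8},{"x":0,"y":0,"z":0,"wx":0,"wy":0,"wz":-12},{"x":0,"y":0,"z":0,"wx":0,"wy":0,"wz":-16},{"x":0,"y":0,"z":0,"wx":0,"wy":0,"wz":-20},{"x":0,"y":0,"z":0,"wx":0,"wy":0,"wz":-24},{"x":0,"y":0,"z":0,"wx":0,"wy":0,"wz":-28},{"x":0,"y":0,"z":0,"wx":0,"wy":0,"wz":-32},{"x":0,"y":0,"z":0,"wx":0,"wy":0,"wz":-35},{"x":0,"y":0,"z":0,"wx":0,"wy":0,"wz":-35}]'
python3 -c "
from h import *
st();print(np.round(ctrl.get_state()['torque'],2))"
```

```text
time: 26.95
position: [0.6102, 0.3137, 0.1785]
tool_rot: [-2.985, -0.954, -0.025]
ft_force: [-0.3, 0.6, 17.2]
grip_width: 0.692
grip_force: 60.0
t 26.95 p [0.6102 0.3137 0.1785] 
M [[0.815, 0.58, 0.013], [0.58, -0.815, 0.012], [0.017, -0.003, -1.0]] 
F [-0.3  0.6 17.2] g 0.6918119054207461 59.99699910666095 q [ 0.25  0.71 -1.2   1.4   0.66  1.45 -1.87]
[ 0.08  0.15 -0.01]
```

```bash
python3 -m handwheel '[{"x":0,"y":0,"z":0,"wx":0,"wy":0,"wz":-4},{"x":0,"y":0,"z":0,"wx":0,"wy":0,"wz":-8},{"x":0,"y":0,"z":0,"wx":0,"wy":0,"wz":-12},{"x":0,"y":0,"z":0,"wx":0,"wy":0,"wz":-16},{"x":0,"y":0,"z":0,"wx":0,"wy":0,"wz":-20},{"x":0,"y":0,"z":0,"wx":0,"wy":0,"wz":-24},{"x":0,"y":0,"z":0,"wx":0,"wy":0,"wz":-28},{"x":0,"y":0,"z":0,"wx":0,"wy":0,"wz":-32},{"x":0,"y":0,"z":0,"wx":0,"wy":0,"wz":-36},{"x":0,"y":0,"z":0,"wx":0,"wy":0,"wz":-36}]'
python3 -c "
from h import *
st();print(np.round(ctrl.get_state()['torque'],2))"
python3 -m handwheel '[{"x":0,"y":0,"z":0,"wx":0,"wy":0,"wz":-4},{"x":0,"y":0,"z":0,"wx":0,"wy":0,"wz":-8},{"x":0,"y":0,"z":0,"wx":0,"wy":0,"wz":-12},{"x":0,"y":0,"z":0,"wx":0,"wy":0,"wz":-16},{"x":0,"y":0,"z":0,"wx":0,"wy":0,"wz":-20},{"x":0,"y":0,"z":0,"wx":0,"wy":0,"wz":-24},{"x":0,"y":0,"z":0,"wx":0,"wy":0,"wz":-28},{"x":0,"y":0,"z":0,"wx":0,"wy":0,"wz":-32},{"x":0,"y":0,"z":0,"wx":0,"wy":0,"wz":-34},{"x":0,"y":0,"z":0,"wx":0,"wy":0,"wz":-34}]'
python3 -c "
from h import *
st();print(np.round(ctrl.get_state()['torque'],2))"
```

```text
time: 27.78
position: [0.6099, 0.3139, 0.1784]
tool_rot: [-2.547, -1.833, -0.027]
ft_force: [-0.9, 0.7, 16.6]
grip_width: 0.693
grip_force: 60.0
t 27.78 p [0.6099 0.3139 0.1784] 
M [[0.317, 0.948, 0.012], [0.948, -0.318, 0.013], [0.016, 0.008, -1.0]] 
F [-0.9  0.7 16.6] g 0.69290335348208 59.99569156774669 q [ 0.29  0.77 -1.3   1.4   0.74  1.49 -1.29]
[0.15 0.12 0.05]
time: 28.62
position: [0.6097, 0.3139, 0.1785]
tool_rot: [1.902, 2.498, 0.027]
ft_force: [-0.9, -0.6, 16.4]
grip_width: 0.689
grip_force: 60.0
t 28.62 p [0.6097 0.3139 0.1785] 
M [[-0.266, 0.964, 0.012], [0.964, 0.266, 0.012], [0.009, 0.015, -1.0]] 
F [-0.9 -0.6 16.4] g 0.6893546241251505 59.99542473269685 q [ 0.3   0.8  -1.34  1.4   0.78  1.51 -0.72]
[0.06 0.19 0.01]
```

```bash
python3 -m handwheel '[{"x":0,"y":0,"z":-0.006,"wx":0,"wy":0,"wz":0},{"x":0,"y":0,"z":-0.012,"wx":0,"wy":0,"wz":0},{"x":0,"y":0,"z":-0.016,"wx":0,"wy":0,"wz":0},{"x":0,"y":0,"z":-0.018,"wx":0,"wy":0,"wz":0}]'
python3 -m handwheel '[{"x":0,"y":0,"z":-0.01,"wx":0,"wy":0,"wz":0},{"x":0,"y":0,"z":-0.025,"wx":0,"wy":0,"wz":0},{"x":0,"y":0,"z":-0.05,"wx":0,"wy":0,"wz":0},{"x":0,"y":0,"z":-0.08,"wx":0,"wy":0,"wz":0},{"x":0,"y":0,"z":-0.1,"wx":0,"wy":0,"wz":0},{"x":0,"y":0,"z":-0.1,"wx":0,"wy":0,"wz":0}]'
python3 -c "
from cap import *
st();snap('top','t16');print(np.load('pics/t16.npz')['K'][0,0])
snap('wrist','w16')
print(rel([.676,-.193,.20]))
s,c=seg('t0',90,200,(350,140,405,190));print(s,c,ray('t0',*c,.006))
g=cv2.imread('pics/t0.png').mean(2).astype(int);print(g[164,345:412:3],g[136:192:3,378])"
```

```text
time: 28.95
position: [0.6085, 0.3116, 0.1924]
tool_rot: [1.905, 2.497, 0.017]
ft_force: [-0.2, 1.6, -1.4]
grip_width: 0.692
grip_force: 60.0
time: 29.45
position: [0.6086, 0.3119, 0.2981]
tool_rot: [1.904, 2.494, 0.026]
ft_force: [-1.1, 1.2, -0.5]
grip_width: 0.688
grip_force: 60.0
t 29.45 p [0.6086 0.3119 0.2981] 
M [[-0.264, 0.965, 0.013], [0.965, 0.264, 0.011], [0.007, 0.015, -1.0]] 
F [-1.1  1.2 -0.5] g 0.6879613415789879 59.99780287344038 q [ 0.26  0.7  -1.34  1.22  0.69  1.68 -0.65]
455.8441245628446
[-0.5042 -0.0683  0.0902]
[ 350  140   55   50 2750] [377.  164.5] [ 0.6787 -0.1894  0.006 ]
[146 149 147 148 127 121 122 123 123 122 123 124 123 124 122 123 124 122
  97 148 148 149 151] [143 145 148 118 125 123 126 123 124 122 124 123 123 123 123 124  81 148
 148]
```

The cap is off and held (60 mm). I'll carry it over to the tray.

```bash
python3 -m handwheel '[{"x":-0.03,"y":-0.004,"z":0,"wx":0,"wy":0,"wz":0},{"x":-0.065,"y":-0.009,"z":0,"wx":0,"wy":0,"wz":0},{"x":-0.1,"y":-0.014,"z":0,"wx":0,"wy":0,"wz":0},{"x":-0.135,"y":-0.018,"z":0,"wx":0,"wy":0,"wz":0},{"x":-0.17,"y":-0.023,"z":0,"wx":0,"wy":0,"wz":0},{"x":-0.205,"y":-0.028,"z":0,"wx":0,"wy":0,"wz":0},{"x":-0.24,"y":-0.033,"z":0,"wx":0,"wy":0,"wz":0},{"x":-0.275,"y":-0.037,"z":0,"wx":0,"wy":0,"wz":0},{"x":-0.31,"y":-0.042,"z":0,"wx":0,"wy":0,"wz":0},{"x":-0.345,"y":-0.047,"z":0,"wx":0,"wy":0,"wz":0}]'
python3 -m handwheel '[{"x":-0.035,"y":-0.004,"z":0,"wx":0,"wy":0,"wz":0},{"x":-0.07,"y":-0.008,"z":0.01,"wx":0,"wy":0,"wz":0},{"x":-0.105,"y":-0.013,"z":0.03,"wx":0,"wy":0,"wz":0},{"x":-0.14,"y":-0.018,"z":0.06,"wx":0,"wy":0,"wz":0},{"x":-0.159,"y":-0.021,"z":0.09,"wx":0,"wy":0,"wz":0},{"x":-0.159,"y":-0.021,"z":0.09,"wx":0,"wy":0,"wz":0},{"x":-0.159,"y":-0.021,"z":0.09,"wx":0,"wy":0,"wz":0},{"x":-0.159,"y":-0.021,"z":0.09,"wx":0,"wy":0,"wz":0}]'
python3 -c "
from h import *
st();print(rel([.678,-.193,.04]),rel([.678,-.193,.012]))"
```

```text
time: 30.38
position: [0.6529, -0.0372, 0.2882]
tool_rot: [-1.906, -2.497, -0.013]
ft_force: [0.8, 0.6, -1.3]
grip_width: 0.687
grip_force: 60.0
time: 31.05
position: [0.6756, -0.1916, 0.1981]
tool_rot: [-1.904, -2.498, -0.018]
ft_force: [-0.5, 1.0, 0.6]
grip_width: 0.69
grip_force: 60.0
t 31.05 p [ 0.6756 -0.1916  0.1981] 
M [[-0.265, 0.964, 0.006], [0.964, 0.265, 0.01], [0.008, 0.008, -1.0]] 
F [-0.5  1.   0.6] g 0.6895881884087778 59.998257792613 q [ 0.98  0.77 -1.26  1.31  0.72  1.54  0.08]
[-0.0032  0.0006  0.158 ] [-0.0034  0.0004  0.186 ]
```

```bash
python3 -m handwheel '[{"x":-0.003,"y":0,"z":0.03,"wx":0,"wy":0,"wz":0},{"x":-0.003,"y":0,"z":0.06,"wx":0,"wy":0,"wz":0},{"x":-0.003,"y":0,"z":0.09,"wx":0,"wy":0,"wz":0},{"x":-0.003,"y":0,"z":0.12,"wx":0,"wy":0,"wz":0},{"x":-0.003,"y":0,"z":0.145,"wx":0,"wy":0,"wz":0},{"x":-0.003,"y":0,"z":0.165,"wx":0,"wy":0,"wz":0},{"x":-0.003,"y":0,"z":0.178,"wx":0,"wy":0,"wz":0},{"x":-0.003,"y":0,"z":0.182,"wx":0,"wy":0,"wz":0},{"x":-0.003,"y":0,"z":0.182,"wx":0,"wy":0,"wz":0}]'
python3 -m handwheel '[{"x":0,"y":0,"z":0.002,"wx":0,"wy":0,"wz":0},{"x":0,"y":0,"z":0.004,"wx":0,"wy":0,"wz":0},{"x":0,"y":0,"z":0.004,"wx":0,"wy":0,"wz":0}]'
python3 -m handwheel '[{"x":0,"y":0,"z":0.001,"wx":0,"wy":0,"wz":0},{"x":0,"y":0,"z":0.002,"wx":0,"wy":0,"wz":0},{"x":0,"y":0,"z":0.002,"wx":0,"wy":0,"wz":0}]'
```

```text
time: 31.8
position: [0.6785, -0.1927, 0.017]
tool_rot: [1.903, 2.498, 0.017]
ft_force: [-0.1, 0.6, 0.2]
grip_width: 0.689
grip_force: 60.0
time: 32.05
position: [0.6789, -0.194, 0.0137]
tool_rot: [1.904, 2.496, 0.018]
ft_force: [0.3, -0.0, -0.8]
grip_width: 0.69
grip_force: 60.0
time: 32.3
position: [0.6786, -0.1941, 0.011]
tool_rot: [1.905, 2.496, 0.017]
ft_force: [0.3, 0.1, -0.4]
grip_width: 0.688
grip_force: 60.0
```

```bash
python3 -m handwheel '[{"x":0,"y":0,"z":0.001,"wx":0,"wy":0,"wz":0},{"x":0,"y":0,"z":0.001,"wx":0,"wy":0,"wz":0},{"x":0,"y":0,"z":0.001,"wx":0,"wy":0,"wz":0},{"x":0,"y":0,"z":0.001,"wx":0,"wy":0,"wz":0},{"x":0,"y":0,"z":-0.01,"wx":0,"wy":0,"wz":0},{"x":0,"y":0,"z":-0.03,"wx":0,"wy":0,"wz":0},{"x":0,"y":0,"z":-0.06,"wx":0,"wy":0,"wz":0},{"x":0,"y":0,"z":-0.1,"wx":0,"wy":0,"wz":0},{"x":0,"y":0,"z":-0.14,"wx":0,"wy":0,"wz":0},{"x":0,"y":0,"z":-0.17,"wx":0,"wy":0,"wz":0}]' 0.08 20
python3 -m handwheel '[{"x":0,"y":0,"z":-0.03,"wx":0,"wy":0,"wz":7},{"x":0,"y":0,"z":-0.03,"wx":0,"wy":0,"wz":14},{"x":0,"y":0,"z":-0.03,"wx":0,"wy":0,"wz":14},{"x":0,"y":0,"z":-0.03,"wx":0,"wy":0,"wz":14}]'
python3 -c "
from cap import *
st();snap('side','s17');snap('top','t17');snap('wrist','w17')
a=cv2.imread('pics/t0.png').astype(int);b=cv2.imread('pics/t17.png').astype(int)
d=np.abs(a-b).sum(2);print('cup region diff top',d[160:195,295:328].max(), d[160:195,295:328].mean())
a=cv2.imread('pics/s5.png').astype(int);b=cv2.imread('pics/s17.png').astype(int);d=np.abs(a-b).sum(2)
print('cup side diff',d[198:228,272:296].max(),d[198:228,272:296].mean())
g=cv2.imread('pics/t17.png').mean(2).astype(int)
for r in range(160,194,2): print(r,g[r,298:328:2])
for z in (.0,.085): print(proj('t17',[.6315,.035,z]))
print('tray',g[140:190:4,352:406:3])
"
```

```text
time: 33.13
position: [0.6777, -0.1947, 0.1852]
tool_rot: [1.903, 2.495, 0.02]
ft_force: [0.8, 0.8, 0.6]
grip_width: 0.915
grip_force: 0.0
time: 33.47
position: [0.6767, -0.1955, 0.2112]
tool_rot: [2.191, 2.25, 0.016]
ft_force: [0.5, 0.1, -1.0]
grip_width: 0.92
grip_force: 0.0
t 33.47 p [ 0.6767 -0.1955  0.2112] 
M [[-0.027, 1.0, 0.008], [1.0, 0.027, 0.007], [0.007, 0.008, -1.0]] 
F [ 0.5  0.1 -1. ] g 0.9198988109469497 0.0 q [ 0.97  0.74 -1.22  1.29  0.68  1.55 -0.13]
cup region diff top 43 35.08138528138528
cup side diff 169 33.775
160 [161 160 163 162 160 158 160 160 157 159 161 159 159 159 156]
162 [162 163 162 161 161 158 161 160 159 157 157 158 156 159 158]
164 [162 164 162 162 161 162 161 157 160 159 158 158 157 161 158]
166 [164 162 162 158 161 145 119 118 118 134 157 160 160 160 158]
168 [162 163 159 156 142 114 113 112 110 107 122 158 157 159 158]
170 [161 162 132 136  97  95  94  96 108 107 106 150 155 157 160]
172 [160 156 110 107  96  94  94  93 102 107 106 130 157 158 156]
174 [158 127 111 117  96  95 119 143 144 107 105 120 155 156 158]
176 [155 113 109 133  98 131 148
[... 870 characters left out ...]
 35  31  35  45  46  44]
 [106 105  78  89  89 120 120  87  98 105  34  33  34  35  31  46  47  44]
 [107 106  78  89  88 118  86  77  98  94  35  47  35  33  33  41  43  47]
 [105 107  86  88  88  87  72  60 107 112  27  37  33  32  28  29  32  40]
 [105 105  89  88  87  88  87  44  55  99  99  82 123 132 133 132 127 161]
 [109 109  89  88  89  90  88 117  70  47  69 129 132 132 132 133 129 159]
 [107 112  90  90  89  88  89 123 135 134 134 133 133 134 133 134 136 157]
 [108 108  91  90  95  95 101 134 134 133 134 134 133 132 132 132 139 159]
 [110 108  83  79  97  94  89  86  89  85  81  85 107 106 113 117 137 159]
 [110 108 109 110 159 161 159 162 157 159 161 159 159 161 159 158 160 160]]
```

The cap reads as a dark blob inside the tray, and the cup hasn't moved from about (0.632, 0.035). Now the cup, with the fingers closing along y.

```bash
python3 -m handwheel '[{"x":0.02,"y":-0.003,"z":0,"wx":0,"wy":0,"wz":7},{"x":0.045,"y":-0.007,"z":0,"wx":0,"wy":0,"wz":14},{"x":0.07,"y":-0.011,"z":0,"wx":0,"wy":0,"wz":21},{"x":0.095,"y":-0.015,"z":0,"wx":0,"wy":0,"wz":28},{"x":0.12,"y":-0.02,"z":0,"wx":0,"wy":0,"wz":35},{"x":0.145,"y":-0.025,"z":0,"wx":0,"wy":0,"wz":42},{"x":0.17,"y":-0.03,"z":0,"wx":0,"wy":0,"wz":49},{"x":0.195,"y":-0.033,"z":0,"wx":0,"wy":0,"wz":56},{"x":0.215,"y":-0.036,"z":0,"wx":0,"wy":0,"wz":63},{"x":0.231,"y":-0.039,"z":0,"wx":0,"wy":0,"wz":70}]' 0.087
python3 -m handwheel '[{"x":0,"y":0,"z":0,"wx":0,"wy":0,"wz":7},{"x":0,"y":0,"z":0,"wx":0,"wy":0,"wz":14},{"x":0,"y":0,"z":0,"wx":0,"wy":0,"wz":21},{"x":0,"y":0,"z":0,"wx":0,"wy":0,"wz":21},{"x":0,"y":0,"z":0,"wx":0,"wy":0,"wz":21},{"x":0,"y":0,"z":0,"wx":0,"wy":0,"wz":21}]'
python3 -c "
from cap import *
st();snap('wrist','w18');print(rel([.632,.035,.10]),rel([.632,.035,.036]))
c=np.array([.632,.035])
print('foot',proj('w18',[*c,0]),'rim',proj('w18',[*c,.085]),proj('w18',[.632,.065,.085]),proj('w18',[.662,.035,.085]))
g=cv2.imread('pics/w18.png').mean(2).astype(int)
for r in range(110,260,8): print(r,g[r,260:390:5])"
```

```text
time: 34.45
position: [0.6313, 0.0369, 0.2111]
tool_rot: [-3.08, -0.577, -0.011]
ft_force: [-0.2, 0.1, -0.4]
grip_width: 1.0
grip_force: 0.0
time: 34.95
position: [0.6322, 0.0345, 0.2114]
tool_rot: [-3.133, -0.015, -0.01]
ft_force: [0.4, 0.3, -0.4]
grip_width: 0.999
grip_force: 0.0
t 34.95 p [0.6322 0.0345 0.2114] 
M [[1.0, 0.009, 0.006], [0.009, -1.0, 0.008], [0.006, -0.008, -1.0]] 
F [ 0.4  0.3 -0.4] g 0.9989004839174915 0.0 q [ 0.66  0.46 -1.    1.49  0.38  1.4  -1.92]
[-0.001   0.0004  0.1115] [-0.0014  0.0009  0.1755]
foot [327.5 171.5] rim [327.2 191.7] [294.3 191.4] [327.5 159.1]
110 [128 122 120 121 120 127 125 122 128 121 114 122 120 120 113 117 124 120
 122 206 203 209 201 205 212 209]
118 [121 125 127 121 123 126 204 206 203 195 150 123 124 120 122 124 118 120
 119 206 212 208 205 208 206 204]
126 [126 122 123 127 124 124 212 205 205 212 176 123 118 122 121 118 120 121
 121 207 204 205 197 201 213 201]
134 [123 123 126 119 124 128 204 203 196 208 199 125 122 117 116 118 116 117
 120 200 204 205 208 207 207 206]
142 [120 121 121 120 122 123 168 117 120 120 125 114 122 120 1
[... 902 characters left out ...]

 203 194 205 208 205 201 207 208]
214 [118 119 121 122 122 121 127 122 201 211 129 121 118 118 117 118 170 209
 207 201 204 205 204 209 210 196]
222 [120 119 118 121 121 119 114 121 144 200 213 211 201 201 207 192 206 201
 206 200 208 209 206 211 207 205]
230 [115 117 116 117 120 127 117 123 123 198 206 206 209 208 200 204 208 208
 203 204 201 207 208 199 206 203]
238 [121 125 123 121 121 122 119 122 119 129 207 198 213 202 202 204 205 215
 211 207 204 206 205 211 202 202]
246 [119 120 123 120 119 118 119 120 118 124 193 211 209 206 210 209 209 205
 206 201 206 205 207 203 206 200]
254 [123 123 121 121 119 119 119 118 112 109 108 155 152 156 104 119 121  97
  70  62  59  55  31  24  23  18]
```

```bash
python3 -m handwheel '[{"x":-0.001,"y":-0.001,"z":0.03,"wx":0,"wy":0,"wz":0},{"x":-0.001,"y":-0.001,"z":0.07,"wx":0,"wy":0,"wz":0},{"x":-0.001,"y":-0.001,"z":0.1,"wx":0,"wy":0,"wz":0},{"x":-0.001,"y":-0.001,"z":0.13,"wx":0,"wy":0,"wz":0},{"x":-0.001,"y":-0.001,"z":0.155,"wx":0,"wy":0,"wz":0},{"x":-0.001,"y":-0.001,"z":0.17,"wx":0,"wy":0,"wz":0},{"x":-0.001,"y":-0.001,"z":0.176,"wx":0,"wy":0,"wz":0},{"x":-0.001,"y":-0.001,"z":0.176,"wx":0,"wy":0,"wz":0}]'
python3 -m handwheel '[{"x":0,"y":0,"z":0,"wx":0,"wy":0,"wz":0},{"x":0,"y":0,"z":0,"wx":0,"wy":0,"wz":0},{"x":0,"y":0,"z":0,"wx":0,"wy":0,"wz":0},{"x":0,"y":0,"z":0,"wx":0,"wy":0,"wz":0},{"x":0,"y":0,"z":0,"wx":0,"wy":0,"wz":0},{"x":0,"y":0,"z":0,"wx":0,"wy":0,"wz":0}]' 0 15
python3 -m handwheel '[{"x":0,"y":0,"z":-0.02,"wx":0,"wy":0,"wz":0},{"x":0,"y":0,"z":-0.05,"wx":0,"wy":0,"wz":0},{"x":0,"y":0,"z":-0.08,"wx":0,"wy":0,"wz":0},{"x":0,"y":0,"z":-0.12,"wx":0,"wy":0,"wz":0},{"x":0,"y":0,"z":-0.15,"wx":0,"wy":0,"wz":0},{"x":0,"y":0,"z":-0.17,"wx":0,"wy":0,"wz":0},{"x":0,"y":0,"z":-0.17,"wx":0,"wy":0,"wz":0}]'
python3 -c "
from cap import *
st();print(rel([.470,.321,.21]))"
```

```text
time: 35.67
position: [0.6321, 0.0369, 0.0349]
tool_rot: [-3.133, -0.01, -0.008]
ft_force: [-0.6, -0.3, 0.0]
grip_width: 0.998
grip_force: 0.0
time: 36.17
position: [0.6333, 0.0371, 0.0369]
tool_rot: [-3.134, -0.009, -0.014]
ft_force: [-0.7, 0.5, 1.7]
grip_width: 0.679
grip_force: 15.0
time: 36.75
position: [0.634, 0.0365, 0.2115]
tool_rot: [-3.134, -0.009, -0.025]
ft_force: [0.7, 0.8, 0.2]
grip_width: 0.681
grip_force: 15.0
t 36.75 p [0.634  0.0365 0.2115] 
M [[1.0, 0.006, 0.016], [0.005, -1.0, 0.008], [0.016, -0.008, -1.0]] 
F [0.7 0.8 0.2] g 0.6812601967366234 15.000154810971935 q [ 0.66  0.45 -1.    1.5   0.38  1.39 -1.93]
[-0.1625 -0.2854  0.0012]
```

```bash
python3 -m handwheel '[{"x":-0.03,"y":-0.01,"z":0,"wx":0,"wy":0,"wz":0},{"x":-0.06,"y":-0.03,"z":0,"wx":0,"wy":0,"wz":0},{"x":-0.09,"y":-0.05,"z":0,"wx":0,"wy":0,"wz":0},{"x":-0.12,"y":-0.075,"z":0,"wx":0,"wy":0,"wz":0},{"x":-0.15,"y":-0.1,"z":0,"wx":0,"wy":0,"wz":0},{"x":-0.162,"y":-0.135,"z":0,"wx":0,"wy":0,"wz":0},{"x":-0.162,"y":-0.17,"z":0,"wx":0,"wy":0,"wz":0},{"x":-0.162,"y":-0.205,"z":0,"wx":0,"wy":0,"wz":0},{"x":-0.162,"y":-0.24,"z":0,"wx":0,"wy":0,"wz":0},{"x":-0.162,"y":-0.27,"z":0,"wx":0,"wy":0,"wz":0}]'
python3 -m handwheel '[{"x":0,"y":-0.014,"z":0.02,"wx":0,"wy":0,"wz":0},{"x":0,"y":-0.014,"z":0.05,"wx":0,"wy":0,"wz":0},{"x":0,"y":-0.014,"z":0.08,"wx":0,"wy":0,"wz":0},{"x":0,"y":-0.014,"z":0.11,"wx":0,"wy":0,"wz":0},{"x":0,"y":-0.014,"z":0.13,"wx":0,"wy":0,"wz":0},{"x":0,"y":-0.014,"z":0.145,"wx":0,"wy":0,"wz":0},{"x":0,"y":-0.014,"z":0.145,"wx":0,"wy":0,"wz":0},{"x":0,"y":-0.014,"z":0.145,"wx":0,"wy":0,"wz":0}]'
python3 -c "
from cap import *
st();snap('side','s19')"
```

```text
time: 37.58
position: [0.4672, 0.3063, 0.206]
tool_rot: [-3.134, -0.009, -0.01]
ft_force: [0.0, -0.4, 0.1]
grip_width: 0.68
grip_force: 15.0
time: 38.25
position: [0.4686, 0.3197, 0.0617]
tool_rot: [-3.134, -0.009, -0.009]
ft_force: [0.3, -0.6, -0.3]
grip_width: 0.678
grip_force: 15.0
t 38.25 p [0.4686 0.3197 0.0617] 
M [[1.0, 0.006, 0.006], [0.006, -1.0, 0.008], [0.006, -0.008, -1.0]] 
F [ 0.3 -0.6 -0.3] g 0.6784250443997989 14.999989739433204 q [ 0.23  0.5  -1.06  1.82  0.48  1.1  -2.57]
```

```bash
python3 -m handwheel '[{"x":0,"y":0,"z":0.006,"wx":0,"wy":0,"wz":0},{"x":0,"y":0,"z":0.012,"wx":0,"wy":0,"wz":0},{"x":0,"y":0,"z":0.014,"wx":0,"wy":0,"wz":0},{"x":0,"y":0,"z":0.014,"wx":0,"wy":0,"wz":0}]'
python3 -m handwheel '[{"x":0,"y":0,"z":0.0015,"wx":0,"wy":0,"wz":0},{"x":0,"y":0,"z":0.003,"wx":0,"wy":0,"wz":0},{"x":0,"y":0,"z":0.003,"wx":0,"wy":0,"wz":0}]'
```

```text
time: 38.63
position: [0.4691, 0.3196, 0.0478]
tool_rot: [-3.134, -0.008, -0.011]
ft_force: [0.4, 0.2, -0.8]
grip_width: 0.678
grip_force: 15.0
time: 38.88
position: [0.4693, 0.3201, 0.0451]
tool_rot: [-3.133, -0.009, -0.012]
ft_force: [0.4, 0.2, -1.3]
grip_width: 0.682
grip_force: 15.0
```

```bash
python3 -m handwheel '[{"x":0,"y":0,"z":0.001,"wx":0,"wy":0,"wz":0},{"x":0,"y":0,"z":0.0015,"wx":0,"wy":0,"wz":0},{"x":0,"y":0,"z":0.0015,"wx":0,"wy":0,"wz":0}]'
```

```text
time: 39.13
position: [0.47, 0.3203, 0.0448]
tool_rot: [-3.134, -0.009, -0.014]
ft_force: [-0.8, -1.9, 5.2]
grip_width: 0.681
grip_force: 15.0
```

```bash
python3 -m handwheel '[{"x":0,"y":0,"z":0,"wx":0,"wy":0,"wz":0},{"x":0,"y":0,"z":0,"wx":0,"wy":0,"wz":0},{"x":0,"y":0,"z":0,"wx":0,"wy":0,"wz":0},{"x":0,"y":0,"z":0,"wx":0,"wy":0,"wz":0},{"x":0,"y":0,"z":-0.02,"wx":0,"wy":0,"wz":0},{"x":0,"y":0,"z":-0.06,"wx":0,"wy":0,"wz":0},{"x":0,"y":0,"z":-0.1,"wx":0,"wy":0,"wz":0},{"x":0,"y":0,"z":-0.14,"wx":0,"wy":0,"wz":0},{"x":0,"y":0,"z":-0.17,"wx":0,"wy":0,"wz":0},{"x":0,"y":0,"z":-0.19,"wx":0,"wy":0,"wz":0}]' 0.087
python3 -m handwheel '[{"x":0.04,"y":0.0,"z":-0.03,"wx":0,"wy":0,"wz":0},{"x":0.08,"y":0.0,"z":-0.06,"wx":0,"wy":0,"wz":0},{"x":0.12,"y":0.0,"z":-0.08,"wx":0,"wy":0,"wz":0},{"x":0.14,"y":0.04,"z":-0.08,"wx":0,"wy":0,"wz":0},{"x":0.15,"y":0.08,"z":-0.08,"wx":0,"wy":0,"wz":0},{"x":0.15,"y":0.1,"z":-0.08,"wx":0,"wy":0,"wz":0},{"x":0.15,"y":0.1,"z":-0.08,"wx":0,"wy":0,"wz":0},{"x":0.15,"y":0.1,"z":-0.08,"wx":0,"wy":0,"wz":0}]'
python3 -c "
from cap import *
st();snap('side','s20');snap('top','t20');snap('wrist','w20')
p=[.469,.32]
for n in ('t20','s20','w20'): print(n,'foot',proj(n,[*p,.008]),'rim',proj(n,[*p,.093]))
caps=dict(A=(.462,.057),B=(.4695,-.052),S=(.466,-.162),C=(.477,-.27),D=(.48,-.372))
for n in ('s20','t20'):
  g=cv2.imread(f'pics/{n}.png').mean(2).astype(int)
  for k,q in caps.items():
    u,v=proj(n,[*q,.123]).astype(int);w=g[v-9:v+10,u-9:u+10];ys,xs=np.where(w>(165 if n=='s20' else 150));print(n,k,u,v,'base',proj(n,[*q,.003]),'max',w.max())
  u,v=proj(n,[*p,.05]).astype(int);print('cup',n);
  for r in range(v-20,v+24,4): print(r,g[r,u-20:u+22:3])"
```

```text
time: 39.97
position: [0.4683, 0.3195, 0.2371]
tool_rot: [-3.132, -0.009, -0.017]
ft_force: [0.9, 0.5, -0.5]
grip_width: 0.999
grip_force: 0.0
time: 40.63
position: [0.619, 0.2155, 0.3131]
tool_rot: [-3.134, -0.0, -0.01]
ft_force: [-0.5, 1.5, 0.2]
grip_width: 1.0
grip_force: 0.0
t 40.63 p [0.619  0.2155 0.3131] 
M [[1.0, 0.0, 0.006], [0.0, -1.0, 0.007], [0.006, -0.007, -1.0]] 
F [-0.5  1.5  0.2] g 1.0002363827002931 0.0 q [ 0.35  0.5  -1.09  1.27  0.44  1.61 -2.23]
t20 foot [229.9 227.8] rim [224.6 223.4]
s20 foot [283.8 291.8] rim [282.1 279.1]
w20 foot [263.3 250.7] rim [251.  279.5]
s20 A 319 219 base [320.1 239.1] max 151
s20 B 331 199 base [330.9 218.8] max 151
s20 S 344 180 base [343.4 200.6] max 149
s20 C 353 162 base [351.9 182.9] max 152
s20 D 362 147 base [360.8 167.8] max 152
cup s20
265 [72 72 60 59 62 73 88 90 92 88 94 93 88 93]
269 [71 72 55 63 70 73 71 72 88 91 92 92 91 91]
273 [ 70  60  66  68  71  99  72  84 109 115 105 121 145 145]
277 [ 61  80 111 112  92  84  72  79  84 111 117 118 120 141]
281 [ 80 115 115 114  77  80  84  82  78 100 113 112 117 115]
285 [111 117
[... 553 characters left out ...]
2] max 167
cup t20
205 [142 143 142 141 143 139 140 140 139 138 139 114  95  94]
209 [140 143 141 140 142 140 140 139 140 140 140 139 114  94]
213 [142 143 141 107 142 131 138 140 136 139 137 140 141 119]
217 [142 143 141 117 146  95  91  90 139 140 106 140 138 126]
221 [143 144 140 138  95  83  92  96  97 123 106 142 137 134]
225 [144 144 139 132  89  81 136 145 148 141 101 142 127 139]
229 [144 144 128 141  97  82 147 142 153 135 121 142 111 141]
233 [147 144 114 142 139 103  97 125 131 116 131 144 103 142]
237 [147 145 102 143 139 137 144 104 141 138 139 145 102 142]
241 [147 145 144 142 142 144 143 143 143 142 144 146 141 141]
245 [145 145 145 143 144 142 143 144 142 143 144 145 144 142]
```

```bash
python3 -c "
from cap import *
a=cv2.imread('pics/s13.png');b=cv2.imread('pics/s20.png')
for k,q in dict(A=(.462,.057),B=(.4695,-.052),S=(.466,-.162),C=(.477,-.27),D=(.48,-.372)).items():
  u,v=proj('s20',[*q,.06]).astype(int);t=a[v-17:v+17,u-9:u+10]
  r=cv2.matchTemplate(b[v-37:v+37,u-29:u+30],t,cv2.TM_CCOEFF_NORMED);_,m,_,l=cv2.minMaxLoc(r);print(k,round(m,2),'shift',l[0]-20,l[1]-20)
for n in('s20','t20'):
  c=proj(n,[.678,-.193,.026]);u,v=c.astype(int);s,cc=seg(n,0,88,(u-16,v-16,u+16,v+16),3);print(n,'cap exp',c,'top',proj(n,[.678,-.193,.049]),s,cc)
  g=cv2.imread(f'pics/{n}.png').mean(2).astype(int)
  for r in range(v-16,v+17,4): print(r,g[r,u-21:u+22:3])
"
```

```text
A 0.99 shift 0 0
B 1.0 shift 0 0
S 0.99 shift 0 0
C 1.0 shift 0 0
D 1.0 shift 0 0
s20 cap exp [302.1 175.4] top [301.9 171.6] [294 165  15  20 244] [301.5 175.2]
159 [ 48  87 144 147 150 148 148 147 151 148 148 151 150 146 144]
163 [108 149 148 148 135  86 106 144 146 151 148 150 148 148 149]
167 [144 147 149 126 103 117  93  86  74  74 137 151 152 147 146]
171 [145 146 101 115 119  92  95  80  79  88 115  89  64 127 143]
175 [142  95 116 117 116  55  80  85  70  36 113 113 114 115  78]
179 [ 81 117 117 118  95  39  31  35  36  44 115 112 115  88 149]
183 [106 118 120 116 116  74  53  46  77 113 115 112  80 148 149]
187 [143  92  59 105 115 115 116 114 115 111 116  90 146 147 145]
191 [142 146 146 147  97  56 105 117 115 115  98 146 150 148 148]
t20 cap exp [378.7 162.9] top [379.5 160.9] [370 163  15  10  72] [376.  168.6]
146 [118 136 137 137 138 137 137 136 136 137 137 135 136 135 124]
150 [134 135 137 137 138 137 137 138 138 137 137 139 136 136 111]
154 [118 138 139 139 139 139 123 106 101 105 134 139 138 138 113]
158 [118 136 137 136 112  95 102 102 106 101 101 135 135 137 120]
162 [133 136 137 136  93  88 102 108 101 118 123 129 136 135  96]
166 [125 136 136 135  93  50  99 105 103 103  99 136 136 137 108]
170 [125 136 137 136 137  83  51  50  62  55 127 135 136 135  91]
174 [125 134 134 133 135 134 135 131 132 135 136 135 136 137 109]
178 [127 136 135 135 136 137 135 135 136 136 135 135 135 136 105]
```

The bottles haven't shifted, the cap lies centred in the tray and the cup stands on the plate. I'm handing the job in.

```bash
python3 -c "
from bench import ctrl
print(ctrl.close_job())"
```

```text
the job is handed in; nothing more can be done
None
```

The job is handed in, verdict not shown: by the last camera check all five bottles stand on the mat, the jug's cap lies in the steel tray and the cup stands upright on the drip plate; I did not measure the bystanders' positions at the end, and while righting the second bottle the shut fingers pressed on its cap with 102 N at the wrist (limit 120 N).

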